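# File a recipe card in the kitchen's lever arch file

### The job

Please file the loose recipe card in the open lever arch file: lift the lever until the rings spring fully open, slip the card's two holes over the two posts, tab outwards like the others, let it lie flat on the cards already there and let go of it, then press the lever down until the rings snap shut over it. Work the rings only by their lever, and leave the timer, the salt shaker and the sauce bowl where they stand.

Things in the scene. Friction and masses are not known exactly. Their poses are not given: they have to be found in the camera images.
- file: Small lever arch file lying open and flat, fixed: three grey-lined dark panels, 235 mm along its x, 354 mm along its y, 3 mm thick. Origin midway between the two posts, at worktop height. x runs along the row of posts, away from the lever; y from the card side to the spine and front cover. Steel base plate x -104..56, y -12..38, top z 5 mm; posts at x -40 and 40, y 0; ring bar at y 26, z 10 mm.
- post_near (a point): Tip of the fixed upright post nearer the lever, 50 mm above the worktop. The posts are 5 mm thick, tapering to 2 mm over the last 5 mm, and 80 mm apart.
- post_far (a point): Tip of the other post, at +80 mm along the file's x from post_near, 50 mm above the worktop.
- filed (a point): Point (0, -18, 20) mm of the file, axes parallel to it: top centre of the stack of three fixed cards already filed (like the loose one: 104 x 56 mm, x -52..52, y -46..10, z 5..20 mm of the file, tabs out to y -57). Filed, the loose card's origin and axes coincide with this.
- rings: The two 5 mm steel arches on their bar; origin on the bar, (0, 26, 10) mm of the file, turning about the file's x. Shut, each arch rises 28 mm from the bar and bends over onto its post's tip, so nothing passes onto a post; open, they lean 0.8 rad towards the spine, ends 38 mm from the posts' line, 58 mm high. They are geared to the lever: 0.7 rad for each rad of it.
- ring_near (a point): Free end of the arch over post_near; shut, it sits 2.5 mm above that post's tip.
- ring_far (a point): Free end of the arch over post_far; shut, it sits 2.5 mm above that post's tip.
- lever: Steel lever, strip 11 mm wide, 3 mm thick; origin on its pivot at (-58, 12, 14) mm of the file; turns about the file's y. Down, axes as the file's; its stop is 1.15 rad up. Dead point at 0.2 rad: below it the spring holds it down (5 N to lift at the tip), above it it springs up by itself if let go. Pressing down takes 8 to 10 N at the tip, from 0.6 rad on less, none at the dead point, then it snaps to 0.
- lever_tip (a point): Middle of the rolled bead at the lever's free end: 9 mm thick, 20 mm long along the file's y. Down it is at (-120, 12, 23) mm of the file, over the 3 mm cover; fully lifted at (-75, 12, 74). It moves on a circle of 63 mm radius about the pivot, in the file's x-z plane, up and towards the posts.
- card: Loose recipe card of stiff grey plastic with a white printed face, 104 x 56 x 5 mm, 40 g, lying flat on the worktop beside the file. Origin at the centre of its underside; x along its length, z up. Two through holes 7.5 mm wide at (-40, 18) and (40, 18) mm, 10 mm from its +y edge; a 26 x 11 mm index tab on its -y edge at x = 22 to 48 mm. It can be pinched across its 56 mm width at x = 0.
- hole_near (a point): centre of the hole that belongs on post_near, (-40, 18, 0) mm of the card, at the underside
- hole_far (a point): centre of the hole that belongs on post_far, (40, 18, 0) mm of the card, at the underside
- timer: Bystander: white dial kitchen timer, 57 x 71 x 68 mm, loose; origin under its middle
- salt_shaker: Bystander: salt shaker, 44 mm thick, 90 mm tall, loose; origin at the centre of its underside
- sauce_cup: Bystander: small round sauce bowl, 76 mm wide, 30 mm high, loose; origin at the centre of its underside

How it is judged (in metres and radians):
On the way, in this order (a step that is already met when the one before it is completed fails the run):
1. the lever is lifted and the rings stand fully open (z of lever_tip in the frame of file above 0.071 m and horizontal distance between ring_near and post_near above 0.03 m and horizontal distance between ring_far and post_far above 0.03 m), for 0.2 s.
2. with the rings open, the card lies flat on the stack, both holes over the posts, and is let go (horizontal distance between hole_near and post_near below 0.004 m and horizontal distance between hole_far and post_far below 0.004 m and z of card in the frame of file between 0.017 and 0.0235 m and angle between card's own z axis and vertical below 0.06 rad and z of lever_tip in the frame of file above 0.068 m and contact force between the fingers and card below 0.1 N), for 0.2 s.
At the end, for the whole second after the job is handed in: Lever down (bead's middle under 26.5 mm high), both rings shut (ends within 4 mm of the posts' tips seen from above); card at rest and flat on the stack (underside 17 to 23.5 mm high, tilt under 0.06 rad), each hole within 4 mm of its own post seen from above (horizontal distance between each of hole_near, ring_near and post_near below 0.004 m and horizontal distance between each of hole_far, ring_far and post_far below 0.004 m and z of card in the frame of file between 0.017 and 0.0235 m and angle between card's own z axis and vertical below 0.06 rad and z of lever_tip in the frame of file below 0.0265 m and linear speed of card below 0.01 m/s); the robot touches nothing.
It fails at once if the timer, the salt shaker or the sauce bowl is moved more than 25 mm (distance of any of timer, salt_shaker, sauce_cup from where it was at the start of the episode above 0.025 m).
It fails at once if the rings are pushed or pulled directly with more than 12 N (contact force between any of the arm, the fingers and rings above 12 N).
It also fails if it takes over 72 s, if anything falls off the work surface, if the arm or the gripper's body presses on something with over 40 N, if the wrist force passes 120 N, or if a joint passes its speed limit or range.

### The arm

A 6-joint arm with a two-finger parallel gripper is mounted at the origin on a cart in front of the work surface, level with it; the furniture and walls round the work are solid. World frame = base frame: x ahead of the robot, y to its left, z up, the work surface at z = 0. Lengths are in mm, angles in degrees, forces in N, time in s.
With the tool pointing down it reaches from about 350 to 875 mm from the base axis. Payload 4.2 kg.
Tool frame: the origin (TCP) lies at the very end of the fingers, on their centre line; the grasp point (between the pads) lies 19 mm behind it (manip.grip_point_offset is the distance from the TCP to the grasp point, in mm); z points along the fingers, x is the direction in which the jaws open and shut, and the axes are right-handed (so a half turn about z gives the same grasp; the last joint's range is limited). The gripper opens to 87 mm and grips with 3 to 60 N. Pads are 19 mm wide; open, the fingers measure 117 mm over their backs; the gripper's body (75 mm by 190 mm) begins 51 mm behind the grasp point.
Start: joints at [82.827, 22.042, 0.453, 0, -68.411, -14.817], TCP at [233.996, 579.521, 199.25] pointing down, gripper open.
Joint ranges: [-179.83, 179.83], [-69.29, 118.12], [-61.27, 80.66], [-181.25, 117.63], [-171.15, -9.14], [-177.46, 177.46]. Speed limits (degrees/s): [159.86, 159.86, 180, 180, 180, 180].

### API

Orientations are given as a 3x3 rotation matrix whose columns are the frame's x, y, z axes.
In Python, from bench import telemetry, optics, ticket, models, manip gives the robot as it stands. The module is installed in compiled form; this text tells all that it offers.
- The arm moves only by the tool step_arm, never from a script. Its argument "moves" is a list of rows, each a list of 3 entries, a list of its own where there are three numbers: the closure, from -1 (fully open) to 1 (shut), then the shift along the world's x, y, z in cm, then the turn about the world's z in degrees. A call has 1 to 5 rows; each row shifts and turns the pose as measured when the row begins; what a row does not reach is not made up. A row lasts 1/8 s, in which the tool goes at most 62.5 mm and 10.7 degrees, less where a joint would pass 70% of its speed; a pose out of reach is approached as far as the arm can. A call with a gripper value outside its range is refused whole. The fingers move at their own pace and stop on an object; "force" is the grip in N (left out, the last holds). Time passes only in rows, so rows that do not move let the fingers close. It gives the time, the measured TCP pose, the force and the opening at its end, in the units of the state.
- telemetry.observe(): the state, without advancing time (a new reading comes with each control period).
- optics.camera(name): name is "side" or "top"; returns (picture, depth): 420x560x3 uint8, red, green, blue; 420x560 float32, mm along the optical axis (not along the pixel's ray), 0 where there is no reading.
- optics.get_calibration(name): a dict with "fx", "fy", "cx", "cy" (pixels), "eye" and "attitude" of the camera in the world. Camera axes: x right, y down, z forward; pixel columns grow to the right and rows downward; lengths in mm; the calibration is good to about 2 mm. A picture is of the moment at which its call begins. get_calibration takes no time and is no camera call.
- ticket.sign_off(): hands the job in, once; it reports no verdict.
Trained networks look in the newest picture that a camera, given by its name, has taken for a name from the list of things; names that differ only in an ending like _2 or _b are one class to them, and where a whole thing is asked for, a point or a joint stands for the part that bears it (a point fixed in the world has none). Each returns a list of dicts, best first, with "score" (0 to 1); they miss things now and then, are a little off and sometimes report something else, mostly with a low value. They report only what shows in the picture. A call takes as long as a camera call.
- models.outline_of(camera, label): "mask" (420x560 bool, what is visible of it) and "bbox" ([left, top, right, bottom] in pixels, round what is visible of it).
- models.tip_of(camera, label): "xy" ([column, row] in pixels: a listed point, or the origin of a listed thing).
The state is a dict: "clock": time; "joints": joint angles; "qvel": joint speeds; "tau": joint torques, N m; "position": TCP position; "orientation": TCP orientation; "force": force on the tool from outside, world axes, zero at the start; "torque": the same for the moment, N m; "gripper_width": finger opening in mm.
Only numpy, scipy, OpenCV 4.12 (cv2) and the standard library are available. Lean on these libraries where they do the work, as an engineer would, in place of code of your own. Each camera call takes 0.05 s, during which the arm holds its last target.

## Working session

There is one attempt and no reset: what is moved stays moved. The work goes in short steps, Python scripts to look and compute and a tool call to move; the robot and the scene stay as the last step left them, time stands still between calls to the robot, and variables do not carry over. Pictures are saved under pics/ and viewed, and the job is handed in when it is done.

Besides the shell and the picture viewer there is one more tool, called by a JSON object that holds its "name" and its "arguments", one argument or row to a line. step_arm: Moves the arm, as the interface text tells. Its arguments: {"type":"object","properties":{"moves":{"type":"array","items":{"type":"array"}},"force":{"type":"number"}},"required":["moves"]}

```bash
mkdir -p pics
cat > h.py <<'E'
from bench import telemetry, optics, ticket, models, manip
import numpy as np, cv2
def cam(n,fn=None):
    p,d=optics.camera(n)
    if fn: cv2.imwrite('pics/'+fn,cv2.cvtColor(p,cv2.COLOR_RGB2BGR))
    return p,d
def ray(n,uv):
    c=optics.get_calibration(n)
    R=np.array(c['attitude']);e=np.array(c['eye'])
    r=np.array([(uv[0]-c['cx'])/c['fx'],(uv[1]-c['cy'])/c['fy'],1.])
    return e,R@r
def atz(n,uv,z):
    e,r=ray(n,uv); return e+r*(z-e[2])/r[2]
def atd(n,uv,d):
    e,r=ray(n,uv); return e+r*d
def proj(n,P):
    c=optics.get_calibration(n);R=np.array(c['attitude']);q=R.T@(np.array(P)-np.array(c['eye']))
    return np.array([c['cx']+c['fx']*q[0]/q[2],c['cy']+c['fy']*q[1]/q[2]])
E
python3 - <<'E'
from h import *
for n in('side','top'):
    p,d=cam(n,n+'0.png'); print(n,optics.get_calibration(n))
    for l in ['file','post_near','post_far','ring_near','ring_far','lever_tip','lever','card','hole_near','hole_far','filed','timer','salt_shaker','sauce_cup']:
        r=models.tip_of(n,l)
        print(l,[(np.round(x['xy'],1).tolist(),round(x['score'],2)) for x in r[:3]])
print(telemetry.observe(),manip.grip_point_offset)
E
```

```text
side {'fx': 489.7747285716361, 'fy': 489.7747285716361, 'cx': 275.9300880047148, 'cy': 207.58461551331925, 'eye': array([ 195.64330182, -971.30723525,  385.47946172]), 'attitude': array([[ 0.94359605, -0.11474078,  0.31058179],
       [-0.33108913, -0.33420211,  0.88243353],
       [ 0.00254598, -0.93549105, -0.35334122]])}
file []
post_near [([275.9, 183.5], 0.87)]
post_far [([308.8, 176.2], 0.96)]
ring_near [([278.9, 183.2], 0.56)]
ring_far [([306.3, 178.9], 0.59), ([309.4, 279.3], 0.59)]
lever_tip [([243.0, 196.5], 0.49)]
lever [([265.5, 199.3], 0.49)]
card [([378.7, 238.1], 0.72), ([310.8, 177.2], 0.67), ([309.0, 281.4], 0.64)]
hole_near [([284.7, 289.0], 0.76)]
hole_far [([309.2, 267.0], 0.87)]
filed [([295.3, 197.5], 0.96)]
timer [([380.5, 237.6], 0.86)]
salt_shaker [([428.4, 275.5], 0.94), ([278.1, 181.3], 0.6)]
sauce_cup [([204.6, 247.2], 0.57)]
top {'fx': 437.97674363668636, 'fy': 437.97674363668636, 'cx': 278.859996455594, 'cy': 207.89539911975913, 'eye': array([ 306.82548909, -139.30631055,  911.68573711]), 'attitude': array([[-0.06725659, -0.97063579,  0.2309604 ],
      
[... 661 characters left out ...]

       -6.84100412e+01, -1.48169126e+01]), 'qvel': array([ 0.01038535,  0.11763571,  0.1140347 ,  0.06545343,  0.00473781,
       -0.08354393]), 'tau': array([-5.89716615e-05, -3.90469408e+01,  1.87613010e+01,  4.22430798e+00,
        1.53691764e-02, -2.50933959e-05]), 'position': array([233.97247648, 579.51973414, 199.24711098]), 'orientation': array([[-3.74428896e-01, -9.27255629e-01, -1.90427004e-05],
       [-9.27255629e-01,  3.74428895e-01,  9.04967751e-06],
       [-1.26122714e-06,  2.10459119e-05, -1.00000000e+00]]), 'force': array([-0.43095192, -0.17771094, -0.19119974]), 'torque': array([-0.04984193,  0.02599602, -0.01084599]), 'gripper_width': 86.59918813955125} 18.700000000000003
```

View pics/side0.png

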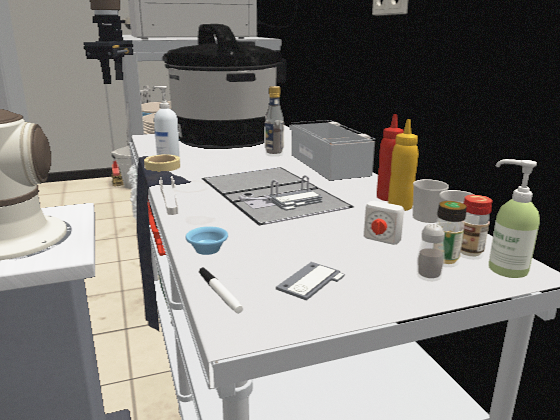

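View pics/top0.png

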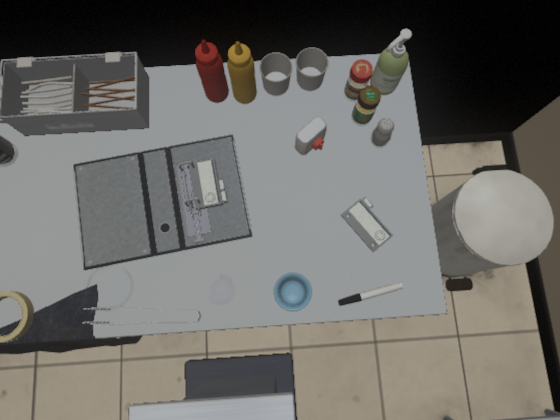

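Run:
```python
from h import *
for l,u,z in [('pn',(195.4,198.7),50),('pf',(190.1,160.5),50),('rn',(195.8,197.9),52),('rf',(190.7,162.7),52),('tip',(196.2,241.4),23),('lev',(199.1,212.2),14),('file',(196.4,190.2),0),('filed',(204.3,182.2),20),('hn',(372.7,247.7),5),('hf',(344.4,214),5),('salt',(378.3,140.1),0),('cup',(290.3,293.5),0)]:
    print(l,atz('top',u,z).round(1))
for l,u,z in [('pn',(275.9,183.5),50),('pf',(308.8,176.2),50),('tip',(243,196.5),23),('lev',(265.5,199.3),14),('filed',(295.3,197.5),20),('hn',(284.7,289),5),('hf',(309.2,267),5),('timer',(380.5,237.6),0),('salt',(428.4,275.5),0),('cup',(204.6,247.2),0)]:
    print('side',l,atz('side',u,z).round(1))
```

```text
pn [541.8  11.2  50. ]
pf [624.4  20.3  50. ]
rn [542.9  10.   52. ]
rf [618.8  18.8  52. ]
tip [458.7  16.4  23. ]
lev [521.8  10.5  14. ]
file [574.3  17.4   0. ]
filed [584.9  -3.2  20. ]
hn [ 424. -347.    5.]
hf [ 499.6 -295.4    5. ]
salt [ 663.3 -388.7    0. ]
cup [ 342.2 -168.8    0. ]
side pn [540.8   9.9  50. ]
side pf [631.8  37.4  50. ]
side tip [468.   23.7  23. ]
side lev [517.4  13.7  14. ]
side filed [578.9 -12.4  20. ]
side hn [ 426.3 -357.4    5. ]
side hf [ 489.8 -303.2    5. ]
side timer [ 670.3 -227.6    0. ]
side salt [ 666.  -385.4    0. ]
side cup [ 342.8 -160.1    0. ]
```

Run:
```python
import cv2
a=cv2.imread('pics/top0.png')
cv2.imwrite('pics/c1.png',cv2.resize(a[145:265,145:255],None,fx=5,fy=5,interpolation=cv2.INTER_CUBIC))
cv2.imwrite('pics/c2.png',cv2.resize(a[185:265,330:410],None,fx=7,fy=7,interpolation=cv2.INTER_CUBIC))
a=cv2.imread('pics/side0.png')
cv2.imwrite('pics/c3.png',cv2.resize(a[160:230,220:330],None,fx=7,fy=7,interpolation=cv2.INTER_CUBIC))
```

```text
(no output)
```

View pics/c1.png

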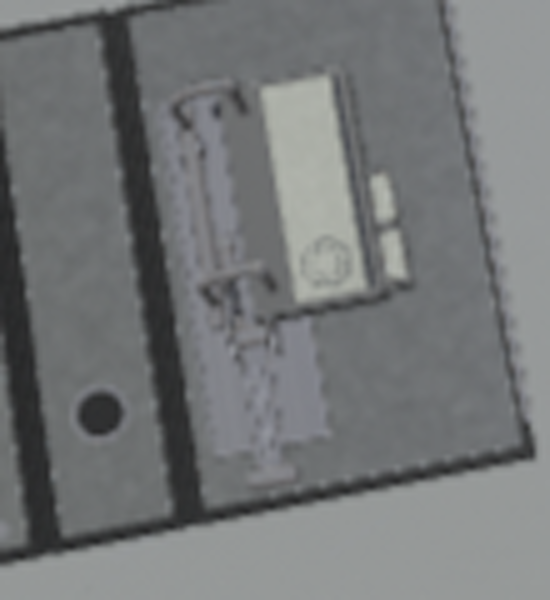

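View pics/c2.png

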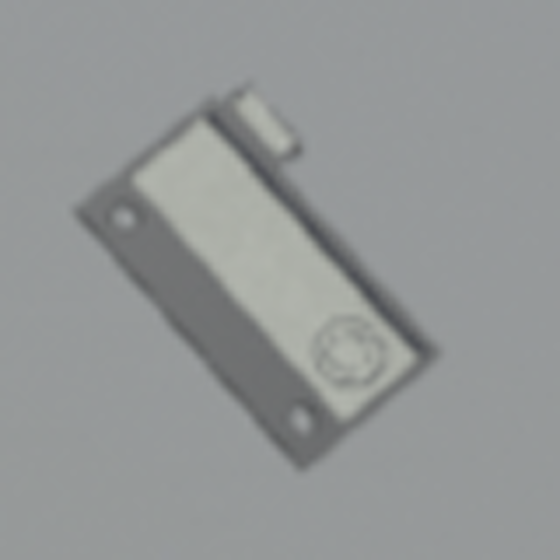

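View pics/c3.png

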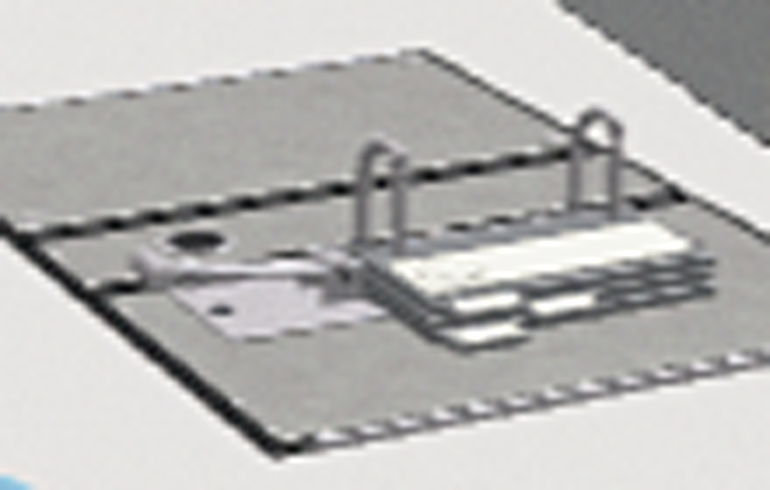

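```bash
cat > fit.py <<'E'
from h import *
from scipy.optimize import least_squares
def T(p,X):
    x,y,t=p[:3];c,s=np.cos(t),np.sin(t);X=np.array(X,float)
    return np.array([x+c*X[0]-s*X[1],y+s*X[0]+c*X[1],X[2]])
def c1(u,v): return ((u+.5)/5-.5+145,(v+.5)/5-.5+145)
def c2(u,v): return ((u+.5)/7-.5+330,(v+.5)/7-.5+185)
def c3(u,v): return ((u+.5)/7-.5+220,(v+.5)/7-.5+160)
E
cat > f1.py <<'E'
from fit import *
F=[('top',c1(330,435),(-104,-12,5)),('top',c1(215,455),(-104,38,5)),('top',c1(270,475),(-120,12,23)),
('side',c3(400,162),(-40,0,50)),('side',c3(615,125),(40,0,50)),('side',c3(235,338),(-104,-12,5)),('side',c3(455,290),(-52,-46,20)),('side',c3(145,265),(-120,12,23)),
('top',(195.4,198.7),(-40,0,50)),('top',(190.1,160.5),(40,0,50)),('top',(204.3,182.2),(0,-18,20)),('side',(295.3,197.5),(0,-18,20))]
f=lambda p:np.concatenate([proj(n,T(p,X))-np.array(u) for n,u,X in F])
r=least_squares(f,[580,15,0.1],loss='soft_l1')
print(r.x[:2],np.degrees(r.x[2]));print(f(r.x).reshape(-1,2).round(1).tolist())
C=[(c2(80,212),(52,28,5)),(c2(302,470),(-52,28,5)),(c2(438,352),(-52,-28,5)),(c2(212,103),(52,-28,5)),(c2(302,150),(22,-39,5)),(c2(250,85),(48,-39,5))]
g=lambda p:np.concatenate([proj('top',T(p,X))-np.array(u) for u,X in C])
s=least_squares(g,[480,-330,0.6]);print(s.x[:2],np.degrees(s.x[2]));print(g(s.x).reshape(-1,2).round(1).tolist())
np.save('p.npy',np.array([r.x,s.x]))
def line(a,n,X,Y,p,sc,off,col):
    A=[tuple(int(v) for v in ((proj(n,T(p,Q))-off+.5)*sc)) for Q in (X,Y)]
    cv2.line(a,A[0],A[1],col,1)
def fl(a,n,sc,off,p):
    for z,q in ((5,[(-104,-12),(56,-12),(56,38),(-104,38)]),(20,[(-52,-46),(52,-46),(52,10),(-52,10)])):
        for i in range(4): line(a,n,q[i]+(z,),q[(i+1)%4]+(z,),p,sc,off,(0,0,255))
    for x in(-40,40):
        line(a,n,(x,0,20),(x,0,50),p,sc,off,(0,255,0));line(a,n,(x,26,10),(x,26,38),p,sc,off,(255,0,0))
    line(a,n,(-120,2,23),(-120,22,23),p,sc,off,(0,255,255))
t=cv2.imread('pics/top0.png');sd=cv2.imread('pics/side0.png')
a=cv2.resize(t[145:265,145:255],None,fx=5,fy=5,interpolation=cv2.INTER_CUBIC);fl(a,'top',5,(145,145),r.x)
b=cv2.resize(sd[160:230,220:330],None,fx=7,fy=7,interpolation=cv2.INTER_CUBIC);fl(b,'side',7,(220,160),r.x)
cv2.imwrite('pics/o1.png',a);cv2.imwrite('pics/o3.png',b)
c=cv2.resize(t[185:265,330:410],None,fx=7,fy=7,interpolation=cv2.INTER_CUBIC)
d=cv2.resize(sd[250:310,265:355],None,fx=7,fy=7,interpolation=cv2.INTER_CUBIC)
q=[(52,28),(-52,28),(-52,-28),(52,-28)]
for im,n,o in((c,'top',(330,185)),(d,'side',(265,250))):
    for z in(0,5):
        for i in range(4): line(im,n,q[i]+(z,),q[(i+1)%4]+(z,),s.x,7,o,(0,0,255))
cv2.imwrite('pics/o2.png',c);cv2.imwrite('pics/o4.png',d)
E
python3 f1.py
```

```text
[582.50286965  15.54211032] 7.790266135369587
[[-0.3, -0.2], [-0.9, 0.5], [0.1, 0.0], [0.0, 0.7], [0.3, 1.2], [0.0, 0.7], [-3.1, 2.2], [1.6, 1.2], [0.5, -0.5], [-0.3, 1.1], [-0.4, 0.0], [0.8, -1.7]]
[ 472.84181923 -339.19148611] 35.46933933223896
[[-0.9, -0.3], [0.3, 0.7], [0.7, 0.7], [-0.1, -0.9], [0.3, -0.2], [-0.4, -0.1]]
```

View pics/o1.png

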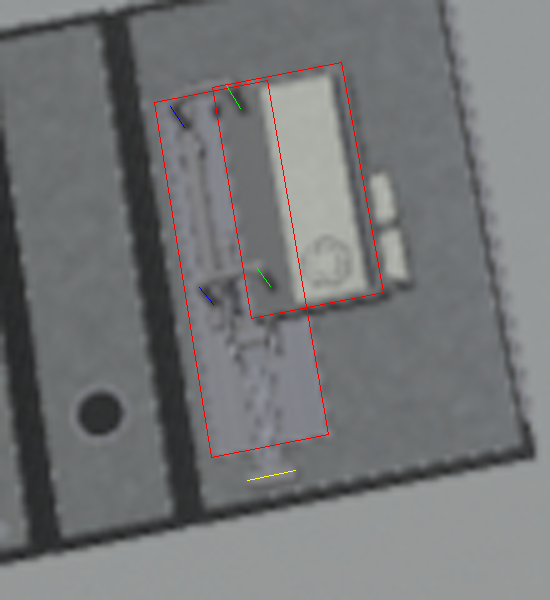

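View pics/o3.png

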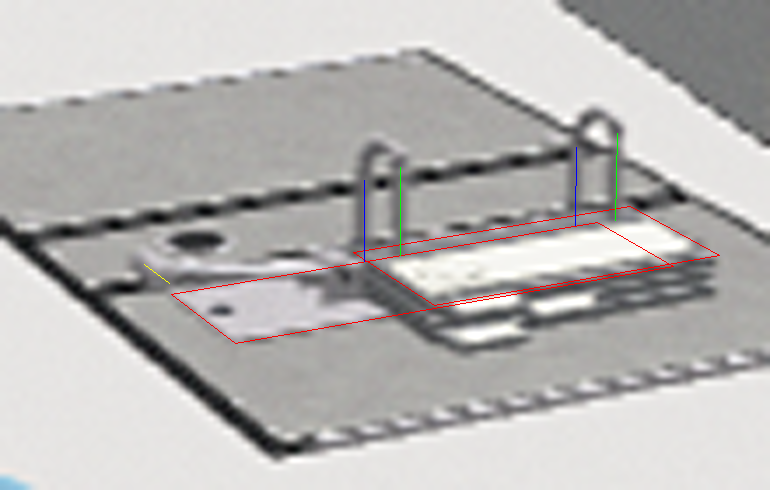

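View pics/o2.png

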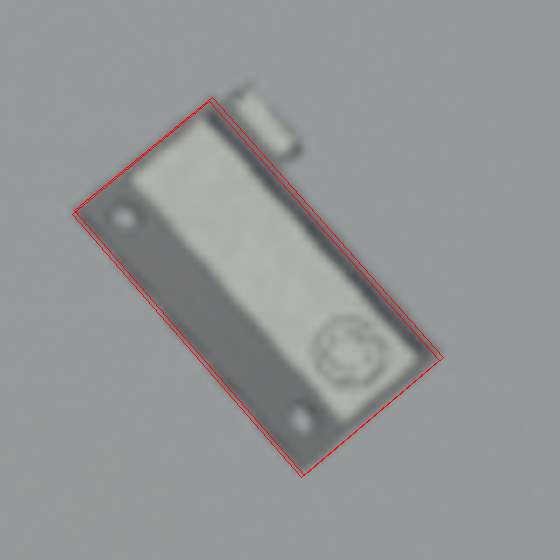

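View pics/o4.png

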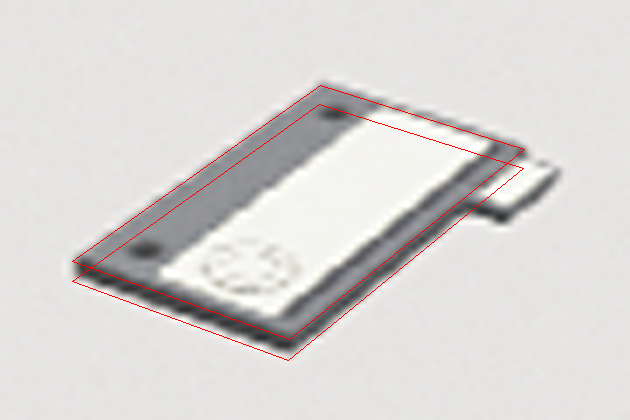

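{"name": "step_arm", "arguments": {
  "moves": [
    [-1,[2.2,-5.6,0],10],
    [-1,[2.2,-5.6,0],10],
    [-1,[2.2,-5.6,0],9.8],
    [-1,[2.2,-5.6,0],0],
    [-1,[2.2,-5.6,0],0]
  ]
}}

```text
clock: 2.12
position: [345.0, 295.1, 198.3]
orientation: [[0.16, -0.987, 0.002], [-0.987, -0.16, 0.001], [-0.001, -0.002, -1.0]]
force: [1.8, 0.4, -0.3]
gripper_width: 86.8
```

{"name": "step_arm", "arguments": {
  "moves": [
    [-1,[2.2,-5.6,0],0],
    [-1,[2.2,-5.6,0],0],
    [-1,[2.2,-5.6,0],0],
    [-1,[2.2,-5.6,0],0],
    [-1,[0,0,0],0]
  ]
}}

```text
clock: 2.75
position: [435.6, 60.6, 200.5]
orientation: [[0.156, -0.988, 0.007], [-0.988, -0.156, 0.004], [-0.003, -0.008, -1.0]]
force: [1.2, 0.6, -0.5]
gripper_width: 87.2
```

```bash
cat > st.py <<'E'
from h import *
o=telemetry.observe();R=o['orientation']
print(o['clock'],o['position'].round(1),'ang',np.degrees(np.arctan2(R[1,0],R[0,0])).round(2),'tilt',R[:,2].round(4),o['force'].round(2),o['gripper_width'].round(1))
p=np.load('p.npy')
x,y,t=p[0];d=o['position'][:2]-[x,y];c,s=np.cos(t),np.sin(t)
print('TCP in file',c*d[0]+s*d[1],-s*d[0]+c*d[1],o['position'][2],'file ang',np.degrees(t))
E
python3 st.py
```

```text
Traceback (most recent call last):
  File "st.py", line 3, in <module>
    print(o['clock'],o['position'].round(1),'ang',np.degrees(np.arctan2(R[1,0],R[0,0])).round(2),'tilt',R[:,2].round(4),o['force'].round(2),o['gripper_width'].round(1))
                                                                                                                                            ^^^^^^^^^^^^^^^^^^^^^^^^
AttributeError: 'float' object has no attribute 'round'
```

{"name": "step_arm", "arguments": {
  "moves": [
    [-1,[2.6,-4.9,-5],-1.2],
    [-1,[0,0,-5],0],
    [-0.4,[0,0,0],0],
    [-0.4,[0,0,0],0]
  ]
}}

```text
clock: 3.25
position: [460.1, 22.6, 111.8]
orientation: [[0.138, -0.99, 0.016], [-0.99, -0.138, 0.006], [-0.004, -0.017, -1.0]]
force: [-1.3, -0.7, 0.8]
gripper_width: 74.5
```

```bash
sed -i "s/o\['gripper_width'\].round(1)/o['gripper_width']/" st.py; python3 st.py; python3 -c "
from h import *
cam('side','s1.png');cam('top','t1.png')
import cv2
a=cv2.imread('pics/s1.png');cv2.imwrite('pics/s1c.png',cv2.resize(a[100:240,190:350],None,fx=4,fy=4,interpolation=cv2.INTER_CUBIC))
a=cv2.imread('pics/t1.png');cv2.imwrite('pics/t1c.png',cv2.resize(a[130:280,130:280],None,fx=4,fy=4,interpolation=cv2.INTER_CUBIC))
"
```

```text
3.25 [460.1  22.6 111.8] ang -82.09 tilt [ 0.0161  0.0059 -0.9999] [-1.25 -0.67  0.81] 74.45173871994837
TCP in file -120.29168878307676 23.616655022329862 111.8001471893583 file ang 7.790266135369587
```

View pics/s1c.png

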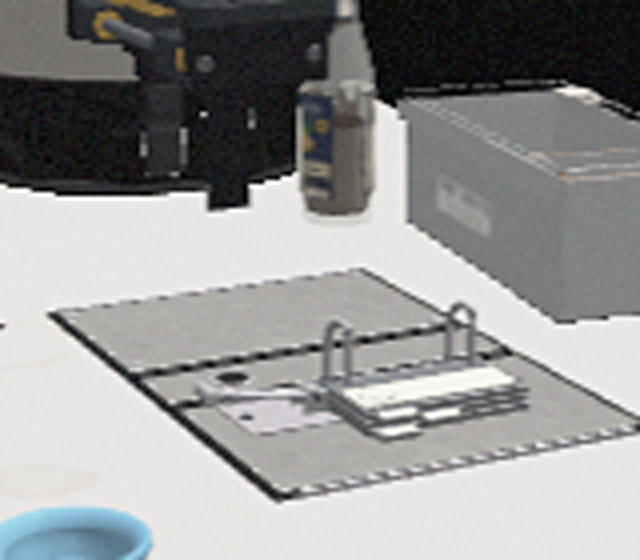

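View pics/t1c.png

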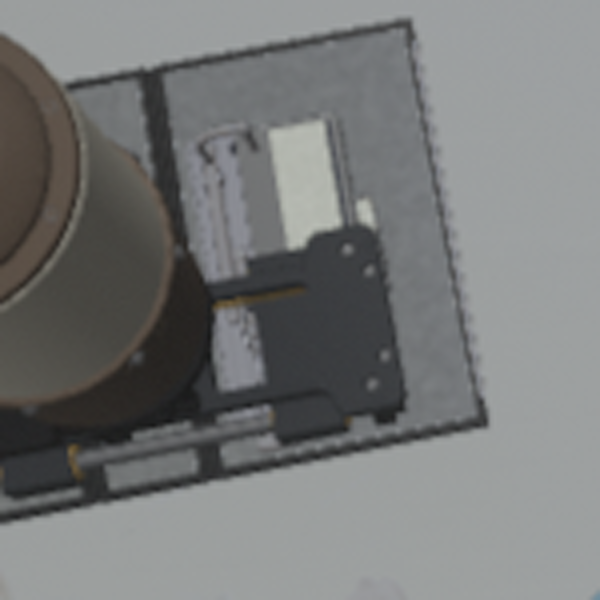

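{"name": "step_arm", "arguments": {
  "moves": [
    [-0.4,[0.18,-1.15,-2.0],0],
    [-0.4,[0,0,-2.5],0],
    [-0.4,[0,0,-2.5],0],
    [-0.4,[0,0,-1],0],
    [-0.4,[0,0,0],0]
  ]
}}

```text
clock: 3.98
position: [468.6, 16.0, 38.8]
orientation: [[0.145, -0.989, 0.036], [-0.989, -0.144, 0.013], [-0.008, -0.037, -0.999]]
force: [-0.1, -0.2, 0.7]
gripper_width: 61.0
```

```bash
python3 st.py; python3 -c "
from h import *
cam('side','s2.png');cam('top','t2.png')
import cv2
a=cv2.imread('pics/s2.png');cv2.imwrite('pics/s2c.png',cv2.resize(a[140:240,200:340],None,fx=5,fy=5,interpolation=cv2.INTER_CUBIC))
"
```

```text
3.975 [468.6  16.   38.8] ang -81.68 tilt [ 0.0358  0.013  -0.9993] [-0.08 -0.19  0.66] 61.04933576644879
TCP in file -112.75327955274338 15.89231249041355 38.82240957826445 file ang 7.790266135369587
```

View pics/s2c.png

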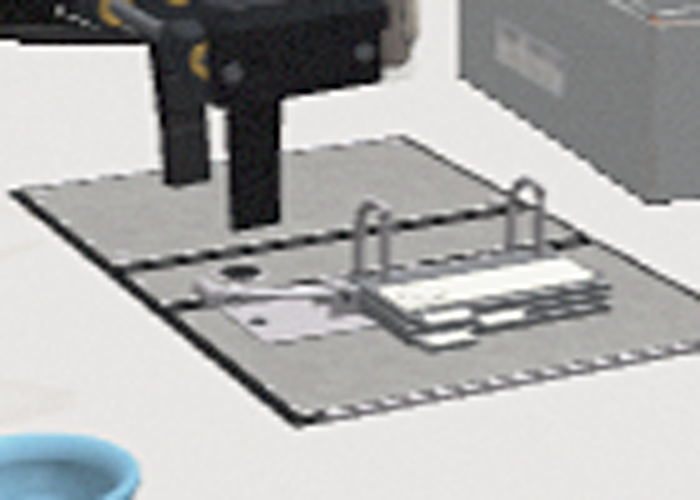

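{"name": "step_arm", "arguments": {
  "moves": [
    [-0.4,[0,0,0],0],
    [-0.4,[0,0,0],0],
    [-0.4,[0,0,0],0],
    [-0.4,[0,0,0],0]
  ]
}}

```text
clock: 4.58
position: [470.5, 16.6, 41.5]
orientation: [[0.145, -0.989, 0.041], [-0.989, -0.144, 0.015], [-0.009, -0.043, -0.999]]
force: [-0.4, -0.1, 0.3]
gripper_width: 61.1
```

```bash
python3 st.py; python3 -c "
from h import *
print(proj('side',[468,16,38.8]),proj('side',[468,-15,38.8]),proj('side',[464,46,38.8]),atz('side',(251,185.6),38.8))
print(telemetry.observe()['joints'])"
```

```text
4.575 [470.5  16.6  41.5] ang -81.67 tilt [ 0.0414  0.015  -0.999 ] [-0.4  -0.05  0.27] 61.102211454887374
TCP in file -110.79773209621273 16.210176026121808 41.47213117743041 file ang 7.790266135369587
[243.78408282 190.82679411] [247.7305249 195.2187468] [238.43560639 186.96388157] [493.5983433   46.30402596  38.8       ]
[ 21.92491812  17.01340553 -34.49113588   0.15016342 -35.97088331
  76.27283939]
```

```bash
python3 st.py; python3 -c "
from h import *
g=37
for P in ([460.1,22.6,111.8],[470.5,16.6,41.5]):
  for s in(-1,1):
    print(proj('side',np.array(P)+[-.14*s*g,.99*s*g,0]))
p,d=cam('side','s3.png')
import cv2
a=cv2.imread('pics/s3.png');cv2.imwrite('pics/s3c.png',cv2.resize(a[140:240,200:340],None,fx=5,fy=5,interpolation=cv2.INTER_CUBIC))
for u,v in ((251,183),(252,180),(237,173),(236,170)): print(u,v,d[v,u],atd('side',(u,v),d[v,u]))
"
```

```text
4.575 [470.5  16.6  41.5] ang -81.67 tilt [ 0.0414  0.015  -0.999 ] [-0.4  -0.05  0.27] 61.102211454887374
TCP in file -110.79773209621273 16.210176026121808 41.47213117743041 file ang 7.790266135369587
[245.73051037 162.27636275]
[232.09865785 154.33790074]
[251.81803488 194.37659315]
[238.12895852 184.82363413]
251 183 1034.9908 [473.34291558 -23.19158386  68.24118248]
252 180 1036.9537 [476.59615722 -19.97171468  73.58680139]
237 173 1091.2489 [461.56059886  46.11813372  71.76126224]
236 170 1088.2501 [459.49807896  46.28561481  78.85352598]
```

View pics/s3c.png

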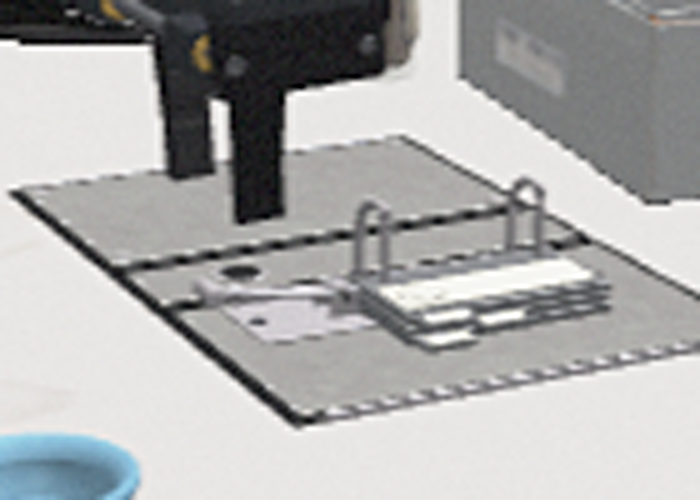

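```bash
python3 -c "
from h import *
print(proj('side',[234,579.5,199.2]))
import cv2
a=cv2.imread('pics/side0.png');cv2.imwrite('pics/s0c.png',cv2.resize(a[0:110,60:180],None,fx=5,fy=5,interpolation=cv2.INTER_CUBIC))
p,d=cam('top');a=cv2.cvtColor(p,cv2.COLOR_RGB2BGR)
q=proj('top',[470.5,16.6,41.5]);print(q)
cv2.imwrite('pics/t3c.png',cv2.resize(a[130:280,130:280],None,fx=4,fy=4,interpolation=cv2.INTER_CUBIC))
"
```

```text
[114.14027883  89.58853993]
[194.32339573 234.16182681]
```

View pics/s0c.png

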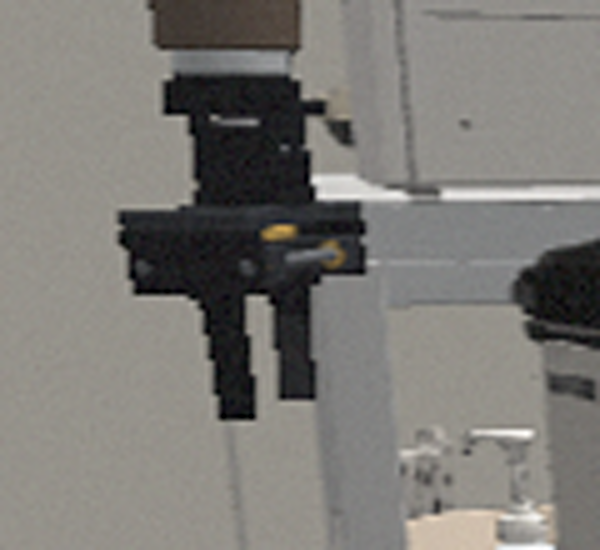

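View pics/t3c.png

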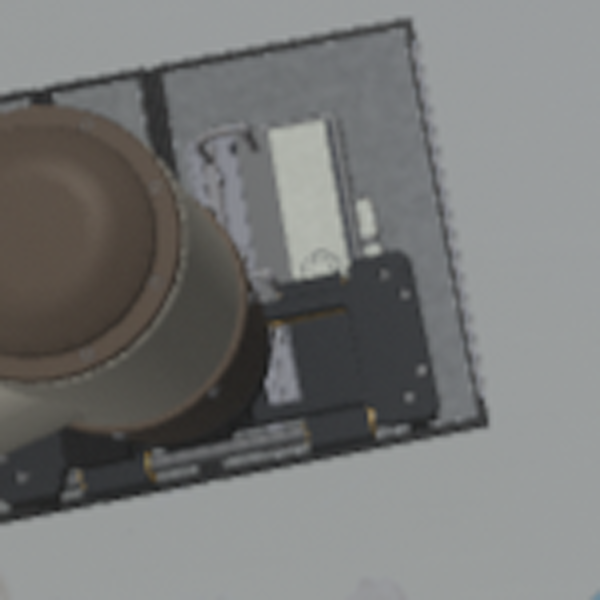

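{"name": "step_arm", "arguments": {
  "moves": [
    [0.0,[-1.2,-0.5,-1],0],
    [0.0,[-0.2,0,-1.1],0],
    [0.0,[-0.2,0,-1.1],0],
    [0.0,[0,0,0],0]
  ]
}}

```text
clock: 5.18
position: [455.1, 11.8, 7.9]
orientation: [[0.145, -0.988, 0.042], [-0.989, -0.145, 0.015], [-0.009, -0.044, -0.999]]
force: [0.4, -0.2, 1.0]
gripper_width: 43.8
```

```bash
python3 st.py; python3 -c "
from h import *
p,d=cam('side','s4.png')
import cv2
a=cv2.imread('pics/s4.png');cv2.imwrite('pics/s4c.png',cv2.resize(a[140:240,200:340],None,fx=5,fy=5,interpolation=cv2.INTER_CUBIC))
"
```

```text
5.175 [455.1  11.8   7.9] ang -81.64 tilt [ 0.0422  0.015  -0.999 ] [ 0.39 -0.17  0.99] 43.84233110019664
TCP in file -126.75577020208598 13.598380742108935 7.9161865469186825 file ang 7.790266135369587
```

View pics/s4c.png

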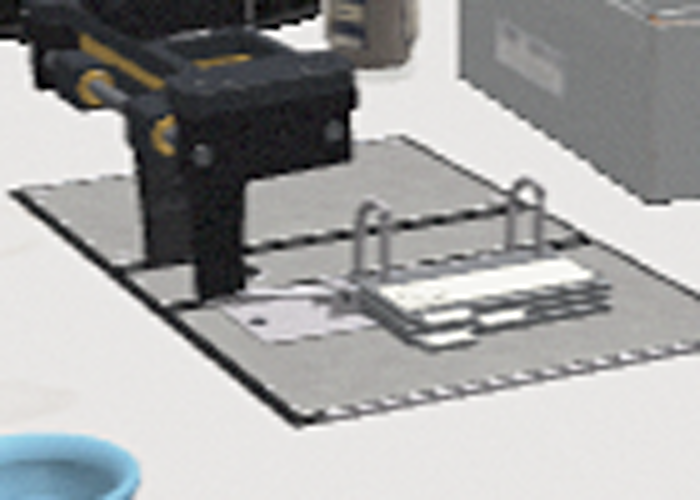

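```bash
python3 -c "
from h import *
for z in (8,20,28): print(z,proj('side',[458.5,-12,z]))
p,d=cam('side')
for v in(190,194,197,199): print(v,[atd('side',(u,v),d[v,u]).round(0).tolist() for u in(241,244,247)])
"
```

```text
8 [243.38122977 208.67613509]
20 [243.26485173 203.48033614]
28 [243.18674642 199.99325624]
190 [[453.0, -16.0, 53.0], [459.0, -17.0, 52.0], [466.0, -16.0, 51.0]]
194 [[453.0, -16.0, 44.0], [459.0, -17.0, 43.0], [466.0, -18.0, 43.0]]
197 [[452.0, -19.0, 38.0], [460.0, -15.0, 36.0], [466.0, -17.0, 36.0]]
199 [[452.0, -19.0, 34.0], [464.0, 2.0, 25.0], [473.0, 7.0, 22.0]]
```

{"name": "step_arm", "arguments": {
  "moves": [
    [0.0,[0.55,-0.1,-0.5],0],
    [0.0,[0,0,-0.5],0],
    [0.0,[0,0,-0.4],0],
    [0.0,[0,0,0],0]
  ]
}}

```text
clock: 5.78
position: [463.1, 11.4, -5.7]
orientation: [[0.146, -0.988, 0.046], [-0.989, -0.145, 0.016], [-0.009, -0.048, -0.999]]
force: [0.0, -0.6, 0.1]
gripper_width: 43.5
```

```bash
python3 st.py; python3 -c "
from h import *
p,d=cam('side','s5.png')
import cv2
a=cv2.imread('pics/s5.png');cv2.imwrite('pics/s5c.png',cv2.resize(a[160:230,210:310],None,fx=7,fy=7,interpolation=cv2.INTER_CUBIC))
"
```

```text
5.775 [463.1  11.4  -5.7] ang -81.62 tilt [ 0.0461  0.0162 -0.9988] [ 0.02 -0.6   0.1 ] 43.47167338689954
TCP in file -118.83861039235015 12.097866062652024 -5.675158078798523 file ang 7.790266135369587
```

View pics/s5c.png

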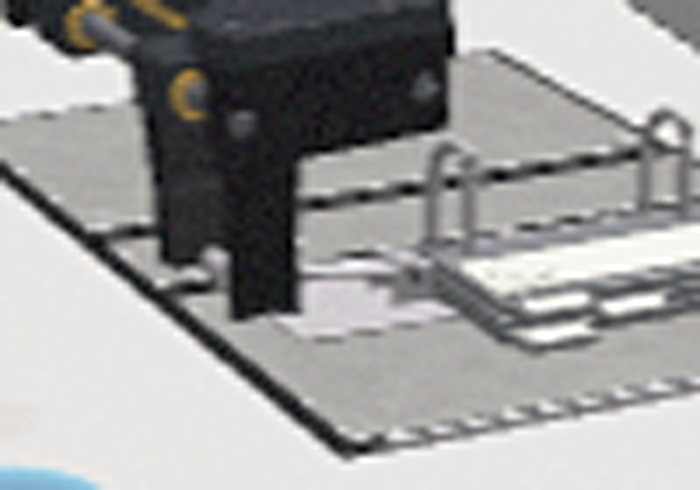

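```bash
python3 -c "
from fit import *
p=np.load('p.npy')[0]
print(proj('side',T(p,(-120,12,23))),proj('side',T(p,(-120,-17,23))),proj('side',T(p,(-120,2,23))),proj('side',T(p,(-120,22,23))))
pic,d=cam('side')
for v in(195,198,201):
  for u in(244,248,251):
    P=atd('side',(u,v),d[v,u]);c,s=np.cos(p[2]),np.sin(p[2]);e=P[:2]-p[:2];print(u,v,(c*e[0]+s*e[1]).round(1),(-s*e[0]+c*e[1]).round(1),P[2].round(1))
"
```

```text
[241.89694434 198.5830087 ] [247.26363504 202.63078966] [243.72016666 199.95815868] [240.10166209 197.22893228]
244 195 -128.4 -19.7 42.6
248 195 -118.6 -18.4 40.6
251 195 -109.7 -14.3 37.9
244 198 -128.3 -19.2 35.6
248 198 -117.5 -15.7 32.8
251 198 -111.9 -18.9 32.9
244 201 -127.7 -17.3 28.1
248 201 -118.5 -17.6 26.7
251 201 -111.0 -16.8 25.2
```

{"name": "step_arm", "arguments": {
  "moves": [
    [0.0,[-0.15,0,-0.5],0],
    [1,[-0.05,0,0],0],
    [1,[-0.05,0,-0.05],0],
    [1,[-0.05,0,-0.05],0],
    [1,[-0.05,0,-0.05],0]
  ],
  "force": 25
}}

```text
clock: 6.5
position: [460.3, 10.5, -11.5]
orientation: [[0.147, -0.988, 0.048], [-0.989, -0.147, 0.015], [-0.008, -0.05, -0.999]]
force: [2.3, -7.4, 4.1]
gripper_width: 19.3
```

```bash
python3 st.py
```

```text
6.5 [460.3  10.5 -11.5] ang -81.54 tilt [ 0.048   0.0153 -0.9987] [ 2.31 -7.43  4.08] 19.309501975419447
TCP in file -121.79213962233888 11.598540900805542 -11.526367821859292 file ang 7.790266135369587
```

{"name": "step_arm", "arguments": {
  "moves": [
    [1,[0.3,0.05,1.2],0],
    [1,[0.5,0.07,1.15],0],
    [1,[0.7,0.1,1.0],0],
    [1,[0.9,0.1,0.8],0]
  ],
  "force": 30
}}

```text
clock: 7.0
position: [488.7, 14.2, 32.3]
orientation: [[0.149, -0.987, 0.055], [-0.989, -0.148, 0.016], [-0.008, -0.057, -0.998]]
force: [7.2, -1.0, -1.5]
gripper_width: 18.8
```

```bash
python3 st.py; python3 -c "
from h import *
p,d=cam('side','s6.png')
import cv2
a=cv2.imread('pics/s6.png');cv2.imwrite('pics/s6c.png',cv2.resize(a[130:230,210:330],None,fx=6,fy=6,interpolation=cv2.INTER_CUBIC))
"
```

```text
7.0 [488.7  14.2  32.3] ang -81.44 tilt [ 0.0554  0.0164 -0.9983] [ 7.16 -0.98 -1.48] 18.794994677090994
TCP in file -93.1062456629391 11.371347720627554 32.28962154749541 file ang 7.790266135369587
```

View pics/s6c.png

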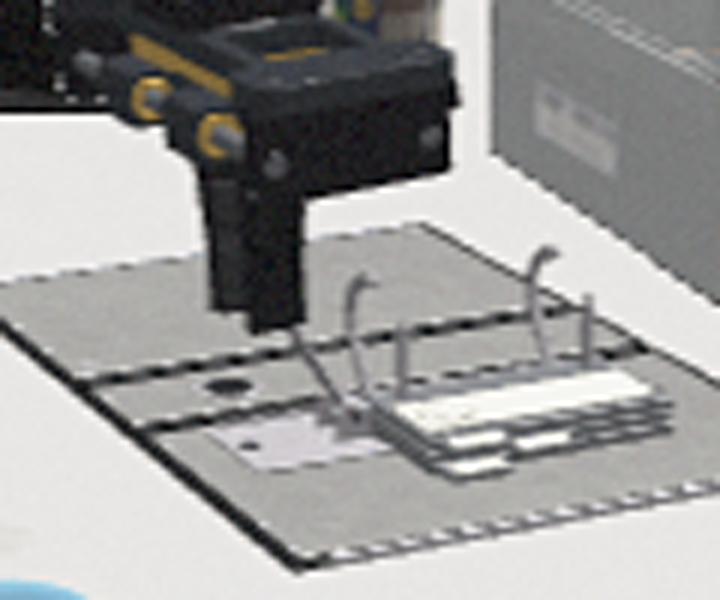

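{"name": "step_arm", "arguments": {
  "moves": [
    [1,[1.0,0.14,0.6],0],
    [1,[0.9,0.12,0.4],0],
    [-0.2,[0,0,0],0],
    [-0.2,[0,0,0],0],
    [-0.2,[0,0,0],0]
  ]
}}

```text
clock: 7.68
position: [503.0, 15.7, 39.4]
orientation: [[0.145, -0.989, 0.04], [-0.989, -0.145, 0.014], [-0.008, -0.042, -0.999]]
force: [-0.1, -0.6, 0.2]
gripper_width: 41.1
```

```bash
python3 st.py; python3 -c "
from h import *
p,d=cam('side','s7.png')
import cv2
a=cv2.imread('pics/s7.png');cv2.imwrite('pics/s7c.png',cv2.resize(a[130:230,210:330],None,fx=6,fy=6,interpolation=cv2.INTER_CUBIC))
"
```

```text
7.675 [503.   15.7  39.4] ang -81.65 tilt [ 0.0403  0.014  -0.9991] [-0.12 -0.61  0.19] 41.14311849464302
TCP in file -78.76222468287322 10.91590566753079 39.39510261792262 file ang 7.790266135369587
```

View pics/s7c.png

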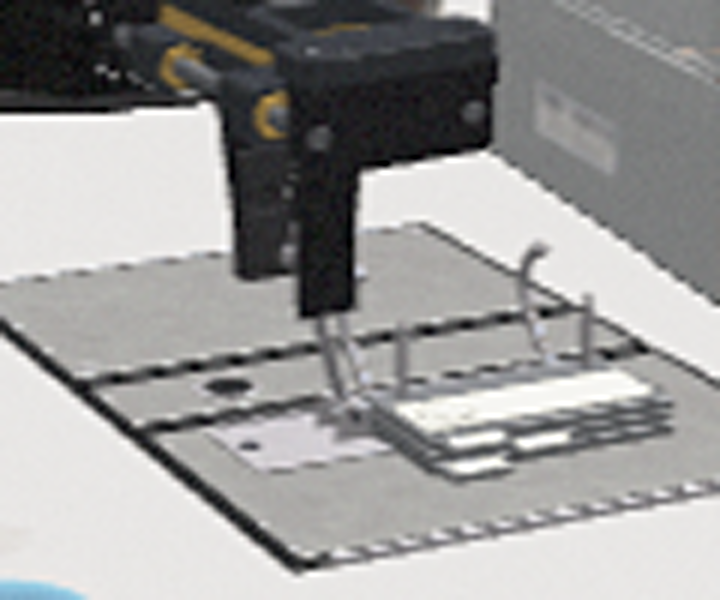

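{"name": "step_arm", "arguments": {
  "moves": [
    [-0.2,[0,0,4],0],
    [-0.2,[0,0,4],0],
    [-1,[0,-2,3],0],
    [-1,[-0.4,-5,0],5],
    [-1,[-0.4,-5,0],5]
  ]
}}

```text
clock: 8.35
position: [497.6, -104.9, 156.0]
orientation: [[0.327, -0.944, 0.046], [-0.945, -0.326, 0.021], [-0.005, -0.05, -0.999]]
force: [0.7, -0.2, 0.6]
gripper_width: 74.4
```

{"name": "step_arm", "arguments": {
  "moves": [
    [-1,[-0.4,-5,0],5],
    [-1,[-0.4,-5,0],5],
    [-1,[-0.4,-5,0],5],
    [-1,[-0.4,-4,0],2],
    [-1,[0,0,0],0]
  ]
}}

```text
clock: 8.98
position: [482.0, -304.7, 159.2]
orientation: [[0.595, -0.803, 0.046], [-0.804, -0.594, 0.032], [0.002, -0.056, -0.998]]
force: [0.9, 0.3, -0.4]
gripper_width: 87.3
```

```bash
python3 st.py; python3 -c "
from h import *
p,d=cam('side','s8.png')
p,d=cam('top','t8.png')
import cv2
a=cv2.imread('pics/s8.png');cv2.imwrite('pics/s8c.png',cv2.resize(a[130:230,210:330],None,fx=6,fy=6,interpolation=cv2.INTER_CUBIC))
a=cv2.imread('pics/t8.png');cv2.imwrite('pics/t8c.png',cv2.resize(a[140:265,145:255],None,fx=5,fy=5,interpolation=cv2.INTER_CUBIC))
"
```

```text
8.975 [ 482.  -304.7  159.2] ang -53.5 tilt [ 0.046   0.0318 -0.9984] [ 0.93  0.3  -0.42] 87.27938298611485
TCP in file -143.0159334072153 -303.63088667334944 159.1794900217431 file ang 7.790266135369587
```

View pics/s8c.png

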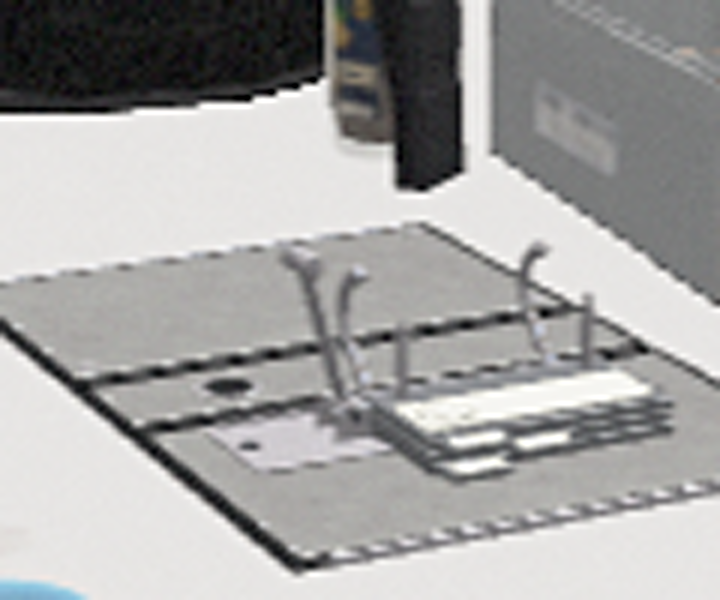

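View pics/t8c.png

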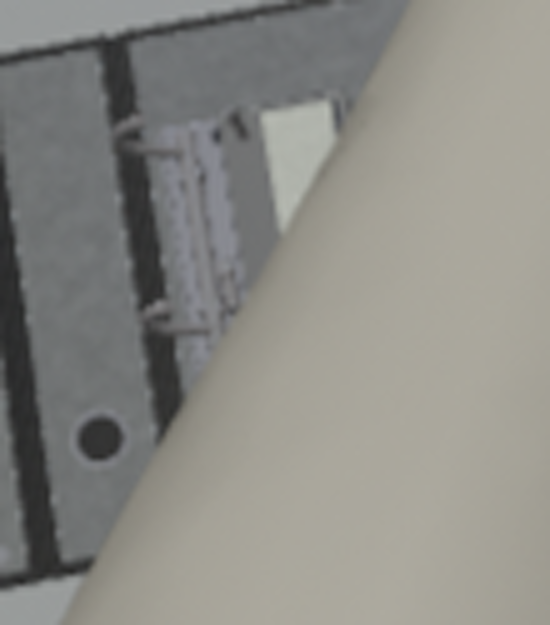

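View pics/s8.png

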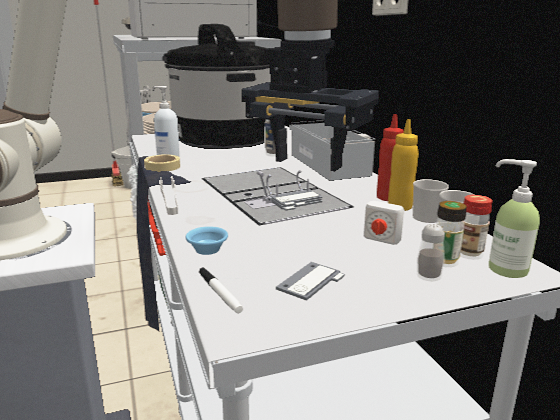

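{"name": "step_arm", "arguments": {
  "moves": [
    [-1,[-0.9,-3.3,-2],-1],
    [-1,[0,0,-4],0],
    [-1,[0,0,-4],0],
    [-1,[0,0,-3],0],
    [-1,[0,0,0],0]
  ]
}}

```text
clock: 9.7
position: [476.0, -330.8, 29.3]
orientation: [[0.589, -0.806, 0.052], [-0.808, -0.588, 0.03], [0.007, -0.06, -0.998]]
force: [-0.5, -0.3, 0.8]
gripper_width: 87.5
```

```bash
python3 st.py; python3 -c "
from h import *
p,d=cam('side','s9.png')
import cv2
a=cv2.imread('pics/s9.png');cv2.imwrite('pics/s9c.png',cv2.resize(a[220:320,240:380],None,fx=5,fy=5,interpolation=cv2.INTER_CUBIC))
"
```

```text
9.7 [ 476.  -330.8   29.3] ang -53.92 tilt [ 0.0522  0.0297 -0.9982] [-0.45 -0.28  0.8 ] 87.54741217534266
TCP in file -152.47284938204692 -328.6871588780278 29.282060504558533 file ang 7.790266135369587
```

View pics/s9c.png

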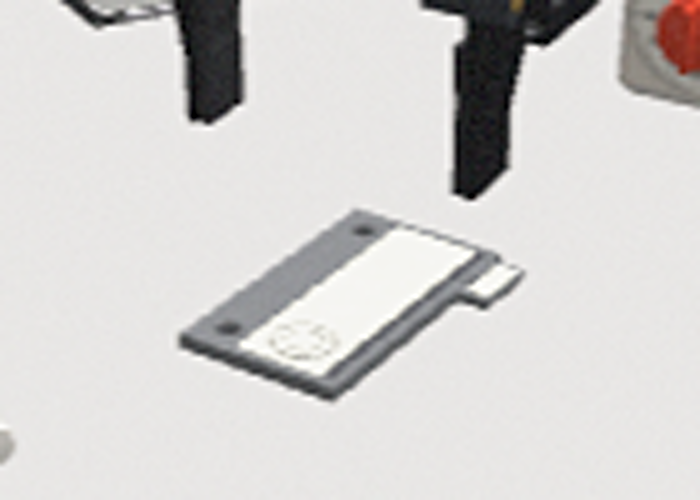

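{"name": "step_arm", "arguments": {
  "moves": [
    [-1,[-0.3,-0.7,-1.5],-0.6],
    [-1,[0,0,-1.5],0],
    [-1,[0,0,-0.8],0],
    [-1,[0,0,0],0]
  ]
}}

```text
clock: 10.25
position: [476.9, -339.3, -5.8]
orientation: [[0.581, -0.811, 0.062], [-0.813, -0.581, 0.025], [0.016, -0.065, -0.998]]
force: [-0.3, -0.1, 0.2]
gripper_width: 87.4
```

```bash
python3 st.py; python3 -c "
from h import *
p,d=cam('side','s10.png')
import cv2
a=cv2.imread('pics/s10.png');cv2.imwrite('pics/s10c.png',cv2.resize(a[220:320,240:380],None,fx=5,fy=5,interpolation=cv2.INTER_CUBIC))
"
```

```text
10.25 [ 476.9 -339.3   -5.8] ang -54.44 tilt [ 0.062   0.0245 -0.9978] [-0.26 -0.07  0.21] 87.35305785811408
TCP in file -152.75642444443554 -337.2175590104435 -5.804987828528306 file ang 7.790266135369587
```

View pics/s10c.png

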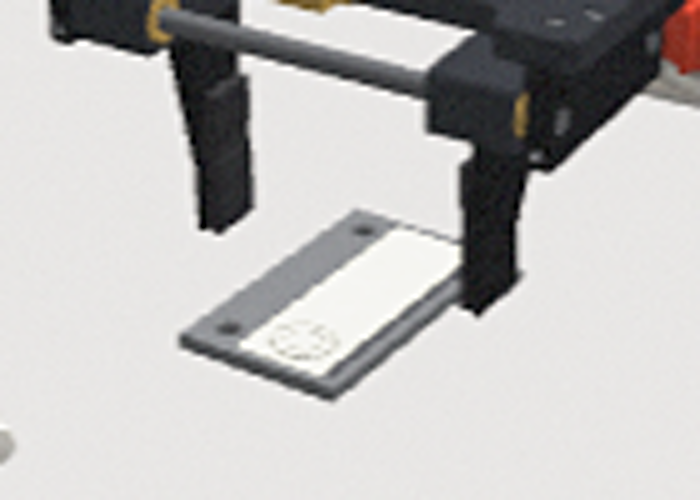

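{"name": "step_arm", "arguments": {
  "moves": [
    [-1,[-0.4,0.05,-0.8],0],
    [-1,[-0.05,0,-0.5],0],
    [-1,[-0.05,0,0],0]
  ]
}}

```text
clock: 10.68
position: [472.1, -339.1, -18.6]
orientation: [[0.582, -0.811, 0.064], [-0.813, -0.581, 0.024], [0.018, -0.066, -0.998]]
force: [-0.4, -0.3, -0.0]
gripper_width: 87.0
```

```bash
python3 st.py; python3 -c "
from h import *
p,d=cam('side','s11.png')
import cv2
a=cv2.imread('pics/s11.png');cv2.imwrite('pics/s11c.png',cv2.resize(a[220:320,240:380],None,fx=5,fy=5,interpolation=cv2.INTER_CUBIC))
"
```

```text
10.675 [ 472.1 -339.1  -18.6] ang -54.43 tilt [ 0.0638  0.0237 -0.9977] [-0.4  -0.31 -0.  ] 87.01033359970366
TCP in file -157.40655723727127 -336.3872421670807 -18.640330975643444 file ang 7.790266135369587
```

View pics/s11c.png

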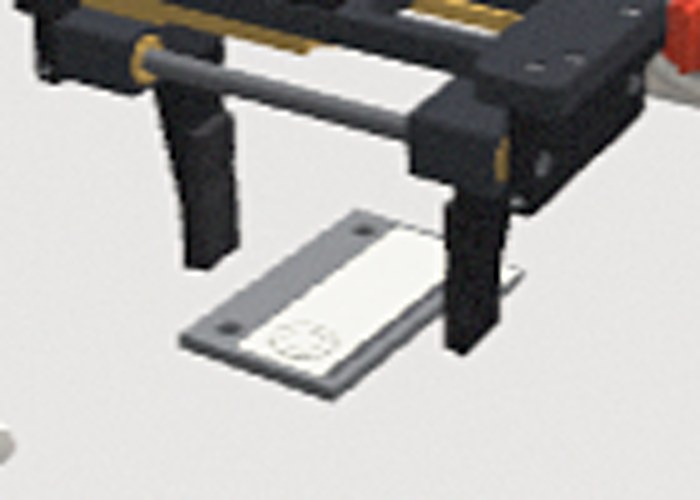

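{"name": "step_arm", "arguments": {
  "moves": [
    [-1,[0,0,-0.15],0],
    [1,[-0.05,0,-0.1],0],
    [1,[-0.05,0,-0.05],0],
    [1,[-0.05,0,-0.05],0],
    [1,[0,0,0],0]
  ],
  "force": 20
}}

```text
clock: 11.35
position: [470.8, -339.1, -21.6]
orientation: [[0.582, -0.811, 0.065], [-0.813, -0.581, 0.023], [0.019, -0.066, -0.998]]
force: [0.6, -0.4, -0.3]
gripper_width: 55.4
```

```bash
python3 st.py; python3 -c "
from h import *
p,d=cam('side','s12.png')
import cv2
a=cv2.imread('pics/s12.png');cv2.imwrite('pics/s12c.png',cv2.resize(a[220:320,240:380],None,fx=5,fy=5,interpolation=cv2.INTER_CUBIC))
"
```

```text
11.35 [ 470.8 -339.1  -21.6] ang -54.43 tilt [ 0.0646  0.0234 -0.9976] [ 0.57 -0.36 -0.29] 55.44452360880058
TCP in file -158.70614186247224 -336.22757448589863 -21.603183497309782 file ang 7.790266135369587
```

View pics/s12c.png

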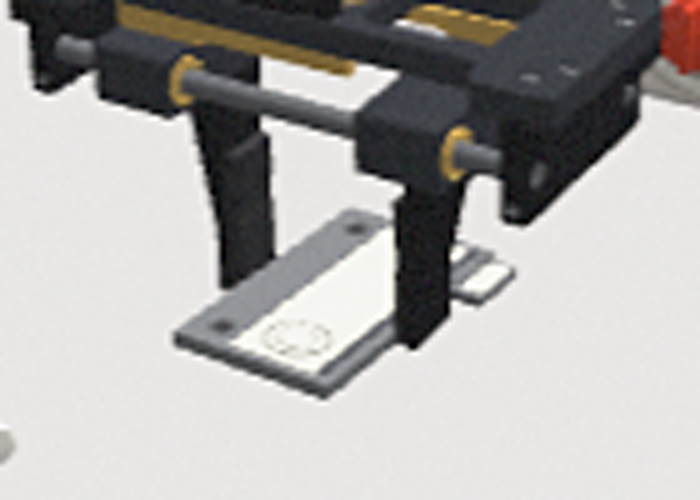

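{"name": "step_arm", "arguments": {
  "moves": [
    [1,[0,0,1],0],
    [1,[0,0,2],0],
    [1,[0,0,3],0],
    [1,[0,0,3],0],
    [1,[0,0,0],0]
  ],
  "force": 30
}}

```text
clock: 12.02
position: [471.3, -339.6, 73.0]
orientation: [[0.582, -0.811, 0.066], [-0.813, -0.582, 0.022], [0.021, -0.067, -0.998]]
force: [0.5, 0.8, -0.5]
gripper_width: 55.1
```

```bash
python3 st.py; python3 -c "
from h import *
p,d=cam('side','s13.png')
p,d=cam('top','t13.png')
import cv2
a=cv2.imread('pics/s13.png');cv2.imwrite('pics/s13c.png',cv2.resize(a[170:290,240:380],None,fx=5,fy=5,interpolation=cv2.INTER_CUBIC))
"
```

```text
12.025 [ 471.3 -339.6   73. ] ang -54.41 tilt [ 0.0665  0.0218 -0.9975] [ 0.51  0.84 -0.47] 55.05140992199024
TCP in file -158.30165011982797 -336.8368900842689 73.03408081609831 file ang 7.790266135369587
```

View pics/s13c.png

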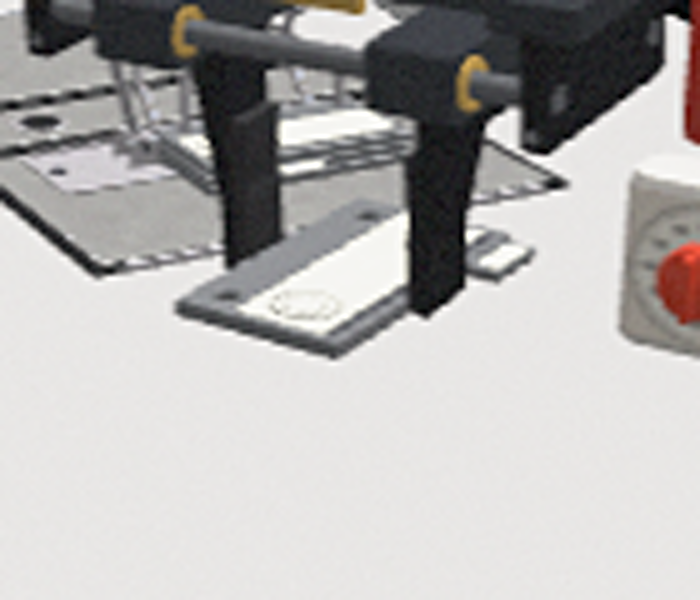

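View pics/t13.png

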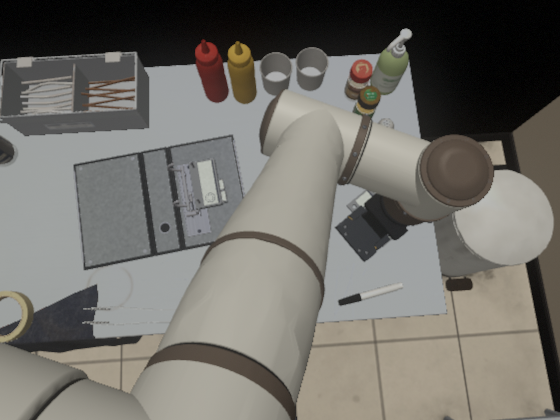

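```bash
cat > plane.py <<'E'
from h import *
import sys
def plane(cam_n,poly):
    p,d=optics.camera(cam_n)
    m=np.zeros(d.shape,np.uint8);cv2.fillPoly(m,[np.int32(np.round(poly))],1)
    P=np.array([atd(cam_n,(u,v),d[v,u]) for v,u in zip(*np.nonzero(m)) if d[v,u]>0])
    for _ in range(5):
        A=np.c_[P[:,:2]-P[:,:2].mean(0),np.ones(len(P))];c,*_=np.linalg.lstsq(A,P[:,2],rcond=None)
        r=P[:,2]-A@c;P=P[abs(r)<2.5*r.std()+.01]
    return c,P.mean(0),r.std(),len(P)
E
python3 -c "
from plane import *
poly=np.array([(195,303),(335,340),(400,300),(400,225),(360,208),(300,240)])/5+[240,170]
print(plane('side',poly))"
```

```text
(array([-5.56064336e-03, -2.39404446e-03,  9.79172353e+01]), array([ 462.3744724 , -340.92574499,   97.91507097]), np.float64(0.5045169585434593), 597)
```

{"name": "step_arm", "arguments": {
  "moves": [
    [1,[0,0.5,3],0],
    [1,[1.0,4,1],-4],
    [1,[1.4,4.5,0],-4],
    [1,[1.4,4.5,0],-4],
    [1,[1.4,4.5,0],-4]
  ]
}}

```text
clock: 12.8
position: [516.9, -155.0, 102.4]
orientation: [[0.319, -0.946, 0.052], [-0.948, -0.318, 0.014], [0.004, -0.054, -0.999]]
force: [1.2, 0.4, -0.5]
gripper_width: 55.2
```

{"name": "step_arm", "arguments": {
  "moves": [
    [1,[1.4,4.5,0],-4],
    [1,[1.4,4.5,0],-4],
    [1,[1.4,4,0],-3.7],
    [1,[0,0,0],0]
  ]
}}

```text
clock: 13.3
position: [557.1, -18.1, 96.5]
orientation: [[0.117, -0.992, 0.043], [-0.993, -0.117, 0.002], [0.003, -0.043, -0.999]]
force: [0.4, -0.9, -1.1]
gripper_width: 54.8
```

```bash
python3 st.py; python3 -c "
from h import *
p,d=cam('side','s14.png')
import cv2
a=cv2.imread('pics/s14.png');cv2.imwrite('pics/s14c.png',cv2.resize(a[110:230,220:360],None,fx=5,fy=5,interpolation=cv2.INTER_CUBIC))
"
```

```text
13.3 [557.1 -18.1  96.5] ang -83.29 tilt [ 0.0434  0.0019 -0.9991] [ 0.42 -0.91 -1.09] 54.83389233109389
TCP in file -29.727707668080047 -29.87958008815848 96.48142019592548 file ang 7.790266135369587
```

View pics/s14c.png

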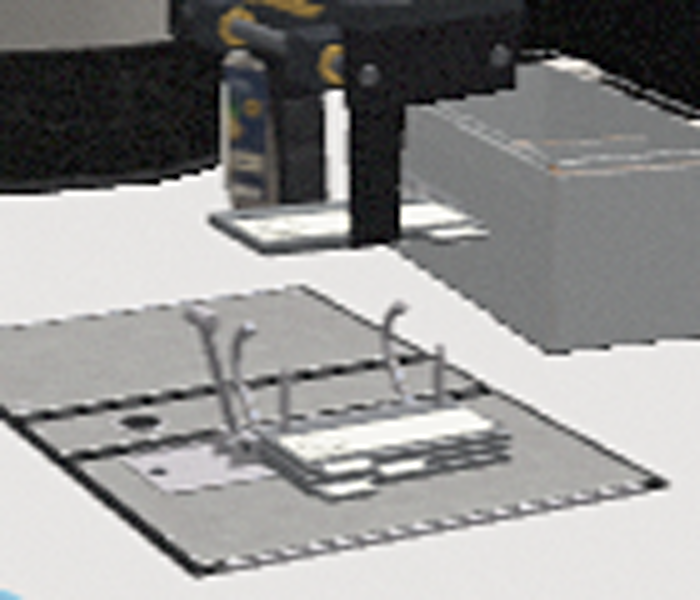

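{"name": "step_arm", "arguments": {
  "moves": [
    [1,[1.3,0.8,-1],1.1],
    [1,[1.2,0.7,-1],0],
    [1,[0,0,-1],0],
    [1,[0,0,0],0]
  ]
}}

```text
clock: 13.85
position: [580.7, -6.4, 61.6]
orientation: [[0.132, -0.991, 0.037], [-0.991, -0.132, 0.001], [0.003, -0.036, -0.999]]
force: [-0.1, 0.2, 0.1]
gripper_width: 54.7
```

```bash
python3 st.py; python3 -c "
from h import *
p,d=cam('side','s15.png')
np.save('d15.npy',d)
import cv2
a=cv2.imread('pics/s15.png');cv2.imwrite('pics/s15c.png',cv2.resize(a[140:220,240:350],None,fx=7,fy=7,interpolation=cv2.INTER_CUBIC))
p,d=cam('top','t15.png')
"
```

```text
13.85 [580.7  -6.4  61.6] ang -82.41 tilt [ 0.0366  0.0014 -0.9993] [-0.1   0.24  0.1 ] 54.7234505969269
TCP in file -4.726011163601715 -21.5465310131517 61.56953352985206 file ang 7.790266135369587
```

View pics/s15c.png

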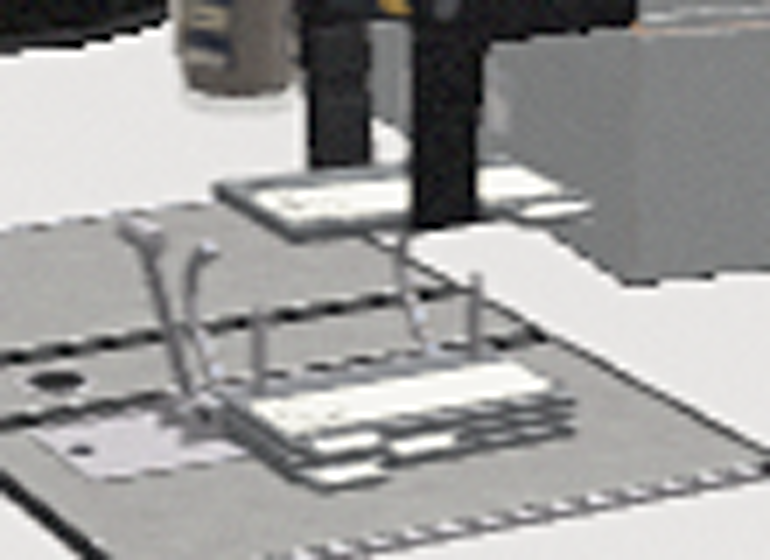

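View pics/t15.png

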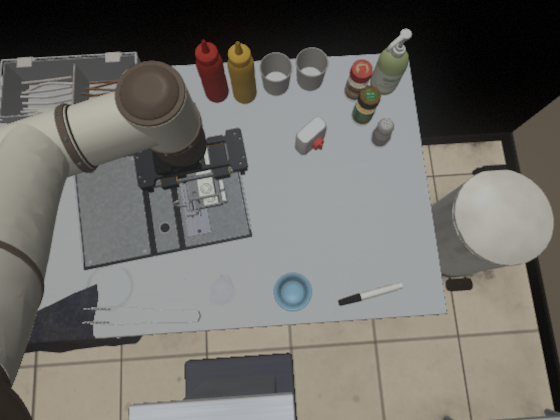

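```bash
python3 -c "
import cv2
a=cv2.imread('pics/t15.png');cv2.imwrite('pics/t15c.png',cv2.resize(a[155:245,160:250],None,fx=8,fy=8,interpolation=cv2.INTER_CUBIC)[:600])
a=cv2.imread('pics/s15.png');cv2.imwrite('pics/s15d.png',cv2.resize(a[155:210,265:330],None,fx=12,fy=12,interpolation=cv2.INTER_CUBIC)[:600])
"
```

```text
(no output)
```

View pics/t15c.png

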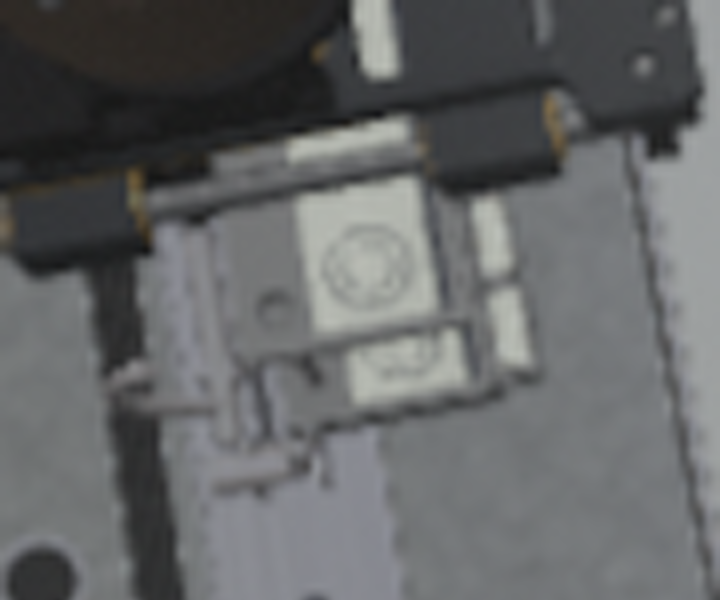

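View pics/s15d.png

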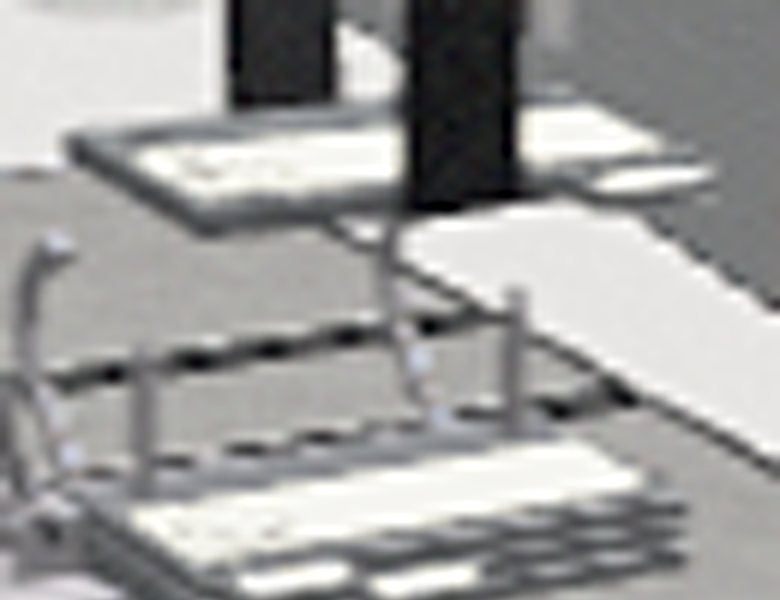

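```bash
python3 -c "
from fit import *
p=np.load('p.npy')[0];c,s=np.cos(p[2]),np.sin(p[2])
def tf(P):
  e=P[:2]-p[:2];return np.array([c*e[0]+s*e[1],-s*e[0]+c*e[1],P[2]]).round(1)
tc=lambda u,v:((u+.5)/8-.5+160,(v+.5)/8-.5+155)
sc=lambda u,v:((u+.5)/12-.5+265,(v+.5)/12-.5+155)
for zt in(86,88):
  print('card z',zt,'LL',tf(atz('top',tc(315,335),zt)),'LR',tf(atz('top',tc(440,318),zt)),'hole top',tf(atz('top',tc(275,308),zt)), 'corner',tf(atz('top',tc(235,358),zt)),'labelUL',tf(atz('top',tc(293,200),zt)))
  print(' side', tf(atz('side',sc(132,152),zt)),tf(atz('side',sc(195,200),zt)),'cornerNL',tf(atz('side',sc(70,140),zt)))
print('stack LL',tf(atz('top',tc(352,403),20)),'LR',tf(atz('top',tc(468,385),20)),'corner',tf(atz('top',tc(285,433),20)))
print(' side',tf(atz('side',sc(128,515),20)),tf(atz('side',sc(195,565),20)),'NL',tf(atz('side',sc(75,500),20)))
# initial card label
q=np.load('p.npy')[1];c,s=np.cos(q[2]),np.sin(q[2])
for n,uv in (('LL',c2(345,425)),('LR',c2(425,358)),('UL',c2(130,180)),('UR',c2(208,118))):
  e=atz('top',uv,5)[:2]-q[:2];print(n,(c*e[0]+s*e[1]).round(1),(-s*e[0]+c*e[1]).round(1))
d=np.load('d15.npy')
P=np.array([atd('side',(u,v),d[v,u]) for v in range(168,171) for u in range(279,297)]);print(np.median(P[:,2]))
print(proj('side',[580,-5,85]))
"
```

```text
card z 86 LL [-48.4 -11.1  86. ] LR [-50.2 -41.6  86. ] hole top [-39.7  -2.7  86. ] corner [-50.2   8.9  86. ] labelUL [-13.4 -11.3  86. ]
 side [-40.3   5.6  86. ] [-44.4 -27.3  86. ] cornerNL [-46.9  17.9  86. ]
card z 88 LL [-49.  -11.4  88. ] LR [-50.8 -41.8  88. ] hole top [-40.3  -2.9  88. ] corner [-50.8   8.6  88. ] labelUL [-14.  -11.6  88. ]
 side [-43.5  -0.7  88. ] [-47.6 -33.3  88. ] cornerNL [-50.1  11.6  88. ]
stack LL [-48.9  -9.3  20. ] LR [-50.2 -39.8  20. ] corner [-53.3   9.2  20. ]
 side [-47.3  -6.8  20. ] [-48.8 -36.5  20. ] NL [-52.3   5.2  20. ]
LL -48.7 8.6
LR -48.9 -23.6
UL 48.2 8.6
UR 47.7 -22.7
90.5998728503316
[294.99812676 168.54452562]
```

{"name": "step_arm", "arguments": {
  "moves": [
    [1,[0,0.25,-1],0],
    [1,[0,0,-0.9],0],
    [1,[0,0,0],0]
  ]
}}

```text
clock: 14.32
position: [581.5, -3.8, 43.4]
orientation: [[0.132, -0.99, 0.04], [-0.991, -0.132, 0.002], [0.003, -0.04, -0.999]]
force: [0.5, -0.1, -0.3]
gripper_width: 54.9
```

```bash
cat > look.py <<'E'
from h import *
import sys
k=sys.argv[1]
p,d=cam('side','s%s.png'%k);np.save('ds.npy',d)
p,d=cam('top','t%s.png'%k);np.save('dt.npy',d)
a=cv2.imread('pics/t%s.png'%k);cv2.imwrite('pics/t%sc.png'%k,cv2.resize(a[165:225,175:245],None,fx=10,fy=10,interpolation=cv2.INTER_CUBIC))
a=cv2.imread('pics/s%s.png'%k);cv2.imwrite('pics/s%sd.png'%k,cv2.resize(a[160:210,265:330],None,fx=12,fy=12,interpolation=cv2.INTER_CUBIC))
E
python3 st.py; python3 look.py 16
```

```text
14.325 [581.5  -3.8  43.4] ang -82.4 tilt [ 0.0405  0.0022 -0.9992] [ 0.45 -0.06 -0.32] 54.938239351636575
TCP in file -3.624320684990849 -19.02390000858909 43.44679517373541 file ang 7.790266135369587
```

View pics/t16c.png

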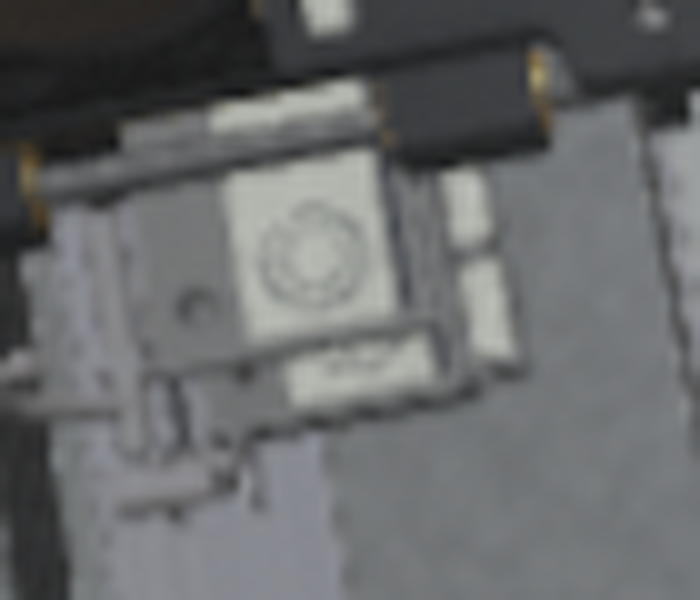

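View pics/s16d.png

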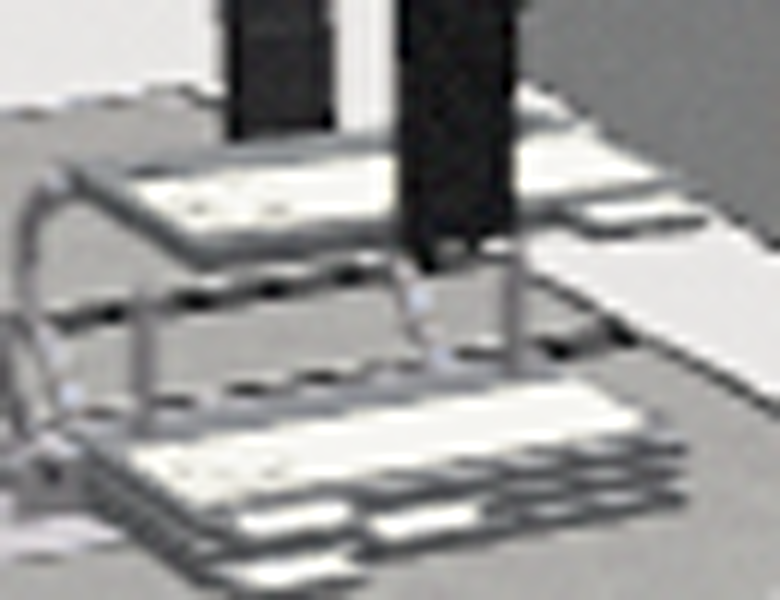

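```bash
cat > m.py <<'E'
from fit import *
p=np.load('p.npy')[0];c,s=np.cos(p[2]),np.sin(p[2])
def tf(P):
  e=P[:2]-p[:2];return np.array([c*e[0]+s*e[1],-s*e[0]+c*e[1],P[2]]).round(1)
tc=lambda u,v:((u+.5)/10-.5+175,(v+.5)/10-.5+165)
sc=lambda u,v:((u+.5)/12-.5+265,(v+.5)/12-.5+160)
E
python3 -c "
from m import *
for zt in(68,70):
  print(zt,*[tf(atz('top',tc(*q),zt)) for q in((248,340),(402,312),(200,307),(225,180),(313,257))])
  print(' side',*[tf(atz('side',sc(*q),zt)) for q in((130,185),(195,235),(655,180),(70,168))])
print('stack',*[tf(atz('top',tc(*q),20)) for q in((290,405),(440,378))])
print(' side',*[tf(atz('side',sc(*q),20)) for q in((128,455),(195,505),(645,415),(75,440))])
d=np.load('dt.npy')
ys=[(u,v) for u in range(199,214) for v in range(184,196)]
P=np.array([atd('top',q,d[q[1],q[0]]) for q in ys]);print(np.median(P[:,2]), P[:,2].std())
q=[(u,v) for u in range(205,217) for v in range(201,203)];print('stackz',np.median([atd('top',a,d[a[1],a[0]])[2] for a in q]))
"
```

```text
68 [-47.5  -8.9  68. ] [-47.9 -39.9  68. ] [-38.8  -0.7  68. ] [-13.8  -9.7  68. ] [-33.1 -24.4  68. ]
 side [-40.4   6.   68. ] [-44.1 -26.9  68. ] [ 48.4 -35.   68. ] [-45.5  20.8  68. ]
70 [-48.1  -9.2  70. ] [-48.5 -40.1  70. ] [-39.4  -0.9  70. ] [-14.4 -10.   70. ] [-33.8 -24.6  70. ]
 side [-43.4   0.2  70. ] [-47.  -32.5  70. ] [ 44.9 -40.6  70. ] [-48.5  14.9  70. ]
stack [-49.1  -9.2  20. ] [-49.7 -40.9  20. ]
 side [-47.3  -6.8  20. ] [-48.8 -36.5  20. ] [ 50.8 -30.7  20. ] [-52.3   5.2  20. ]
71.40248401771157 1.4435751993632668
stackz 19.40705367929354
```

{"name": "step_arm", "arguments": {
  "moves": [
    [1,[-0.05,0,-0.8],0],
    [1,[-0.03,0,-0.6],0],
    [1,[-0.02,0,-0.4],0]
  ]
}}

```text
clock: 14.8
position: [581.7, -3.5, 25.8]
orientation: [[0.132, -0.99, 0.044], [-0.991, -0.132, 0.003], [0.003, -0.044, -0.999]]
force: [0.0, 0.0, -0.4]
gripper_width: 55.1
```

```bash
python3 st.py; python3 look.py 17
```

```text
14.8 [581.7  -3.5  25.8] ang -82.39 tilt [ 0.0437  0.0028 -0.999 ] [ 0.02  0.   -0.37] 55.11681759950287
TCP in file -3.4252731875164453 -18.772029540074136 25.808647268843224 file ang 7.790266135369587
```

View pics/t17c.png

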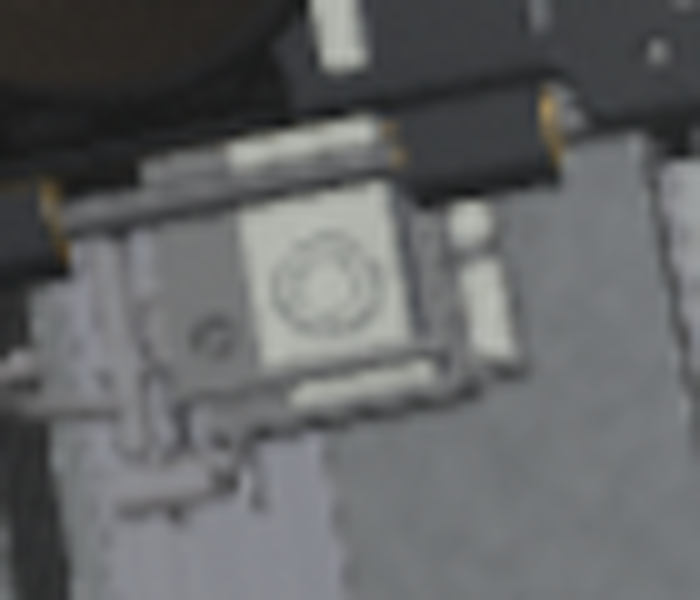

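View pics/s17d.png

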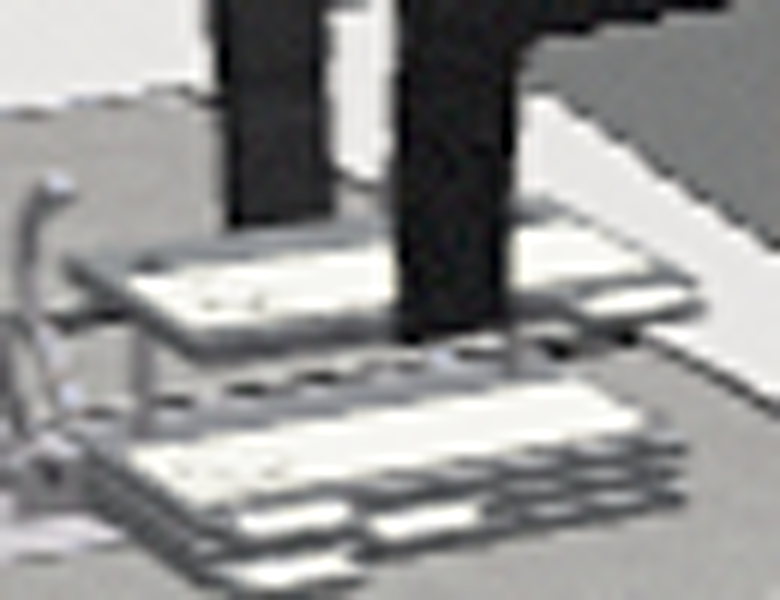

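```bash
python3 -c "
from m import *
d=np.load('dt.npy')
q=[(u,v) for u in range(201,214) for v in range(187,199)];print('cardz',np.median([atd('top',a,d[a[1],a[0]])[2] for a in q]))
for zt in(52,54,56):
  print(zt,*[tf(atz('top',tc(*q),zt)) for q in((262,365),(410,342),(213,338),(240,220),(328,287))])
  print(' side hole',tf(atz('side',sc(150,263),zt)),*[tf(atz('side',sc(*q),zt)) for q in((130,280),(195,322),(645,268))])
print('post near pred px side', (proj('side',T(p,(-40,0,50)))-[265,160]+.5)*12,(proj('side',T(p,(-40,0,25)))-[265,160]+.5)*12,(proj('side',T(p,(40,0,30)))-[265,160]+.5)*12)
print('top', (proj('top',T(p,(-40,0,50)))-[175,165]+.5)*10)
"
```

```text
cardz 52.681608553581384
52 [-48.5  -8.8  52. ] [-49.8 -39.   52. ] [-41.  -0.  52.] [-17.5  -9.4  52. ] [-35.1 -24.6  52. ]
 side hole [-35.9   6.7  52. ] [-43.9  -0.9  52. ] [-44.7 -28.4  52. ] [ 45.3 -37.5  52. ]
54 [-49.1  -9.1  54. ] [-50.4 -39.2  54. ] [-41.5  -0.3  54. ] [-18.1  -9.6  54. ] [-35.7 -24.8  54. ]
 side hole [-38.8   1.1  54. ] [-46.8  -6.5  54. ] [-47.6 -33.7  54. ] [ 41.9 -42.9  54. ]
56 [-49.7  -9.3  56. ] [-50.9 -39.3  56. ] [-42.1  -0.6  56. ] [-18.8  -9.9  56. ] [-36.3 -25.   56. ]
 side hole [-41.6  -4.5  56. ] [-49.6 -12.   56. ] [-50.4 -39.1  56. ] [ 38.5 -48.2  56. ]
post near pred px side [147.11186469 286.50185984] [146.69235643 413.6473701 ] [515.60954124 328.13353818]
top [214.41202675 336.57354369]
```

{"name": "step_arm", "arguments": {
  "moves": [
    [1,[-0.02,0,-0.4],0],
    [1,[-0.02,0,-0.4],0]
  ]
}}

```text
clock: 15.15
position: [581.3, -3.5, 17.6]
orientation: [[0.133, -0.99, 0.044], [-0.991, -0.133, 0.003], [0.003, -0.044, -0.999]]
force: [-0.7, -0.2, 0.5]
gripper_width: 54.9
```

```bash
python3 st.py; python3 look.py 18
```

```text
15.15 [581.3  -3.5  17.6] ang -82.39 tilt [ 0.0438  0.0028 -0.999 ] [-0.74 -0.18  0.46] 54.94071886512491
TCP in file -3.770104184474609 -18.712285602566567 17.568063338388285 file ang 7.790266135369587
```

View pics/t18c.png

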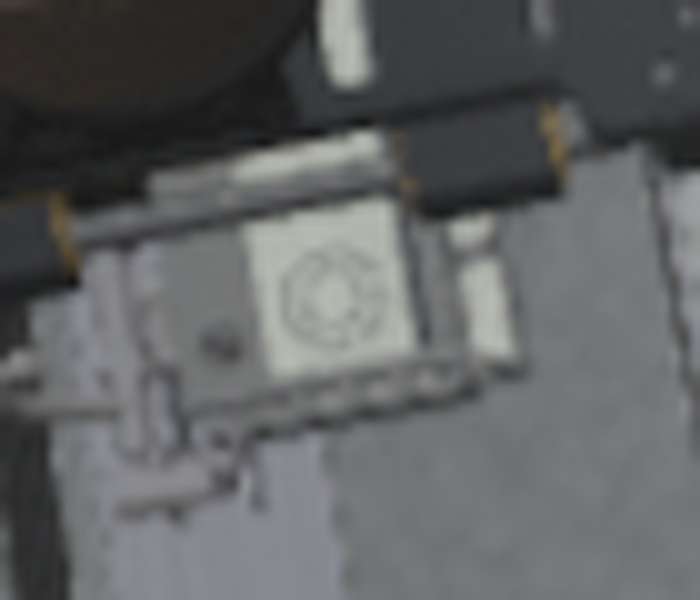

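View pics/s18d.png

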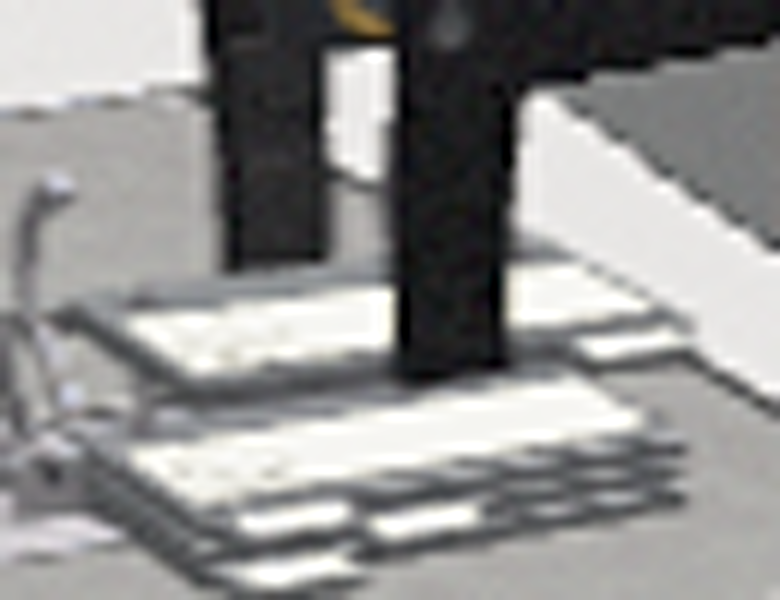

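{"name": "step_arm", "arguments": {
  "moves": [
    [1,[-0.01,0,-0.4],0],
    [1,[-0.02,0,-0.4],0]
  ]
}}

```text
clock: 15.5
position: [581.0, -3.5, 9.2]
orientation: [[0.132, -0.99, 0.044], [-0.991, -0.132, 0.003], [0.003, -0.044, -0.999]]
force: [1.2, 0.5, 0.8]
gripper_width: 54.8
```

```bash
python3 st.py; python3 look.py 19
```

```text
15.5 [581.   -3.5   9.2] ang -82.39 tilt [ 0.0437  0.0028 -0.999 ] [1.18 0.54 0.79] 54.83420175789985
TCP in file -4.074232671710298 -18.68802462092477 9.171014008658718 file ang 7.790266135369587
```

View pics/t19c.png

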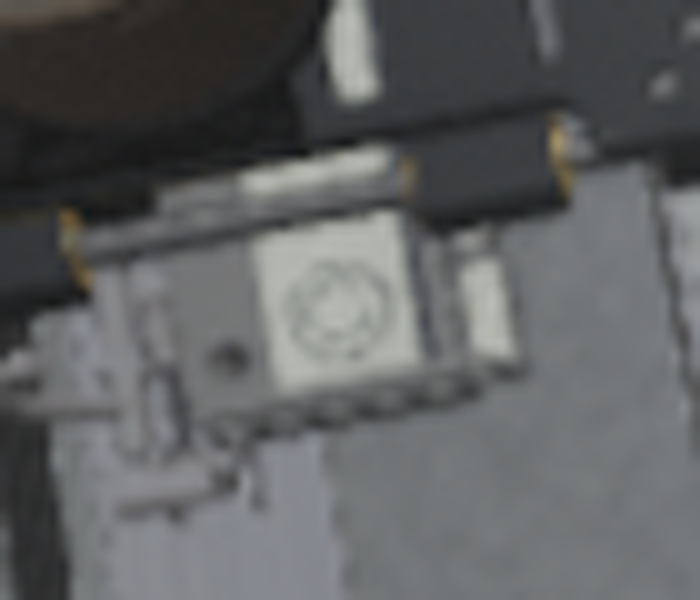

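View pics/s19d.png

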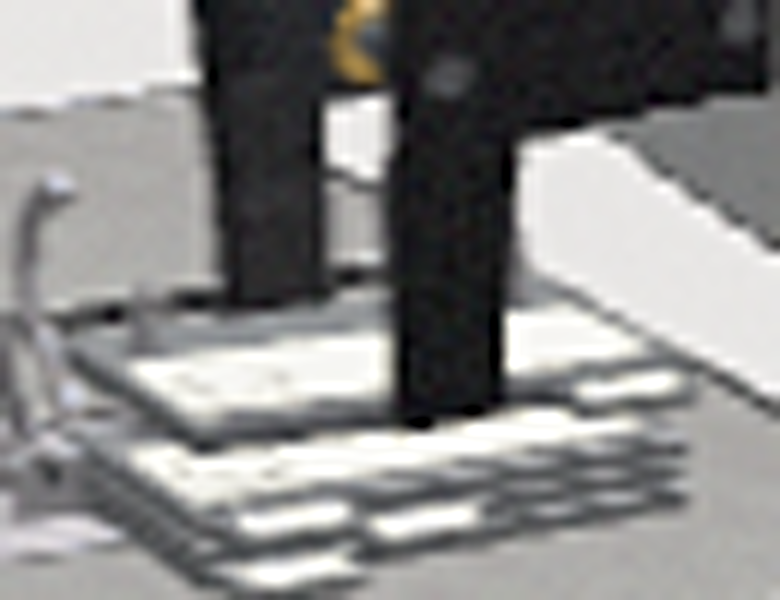

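{"name": "step_arm", "arguments": {
  "moves": [
    [1,[0,0,-0.4],0],
    [1,[0,0,-0.35],0]
  ]
}}

```text
clock: 15.85
position: [580.9, -3.5, 1.2]
orientation: [[0.133, -0.99, 0.043], [-0.991, -0.133, 0.003], [0.003, -0.043, -0.999]]
force: [-0.2, 0.6, -1.3]
gripper_width: 55.3
```

```bash
python3 st.py; python3 look.py 20
```

```text
15.85 [580.9  -3.5   1.2] ang -82.39 tilt [ 0.0434  0.0027 -0.9991] [-0.24  0.57 -1.26] 55.34518954151022
TCP in file -4.1585761091791245 -18.684296634682166 1.2043946657592368 file ang 7.790266135369587
```

View pics/s20d.png

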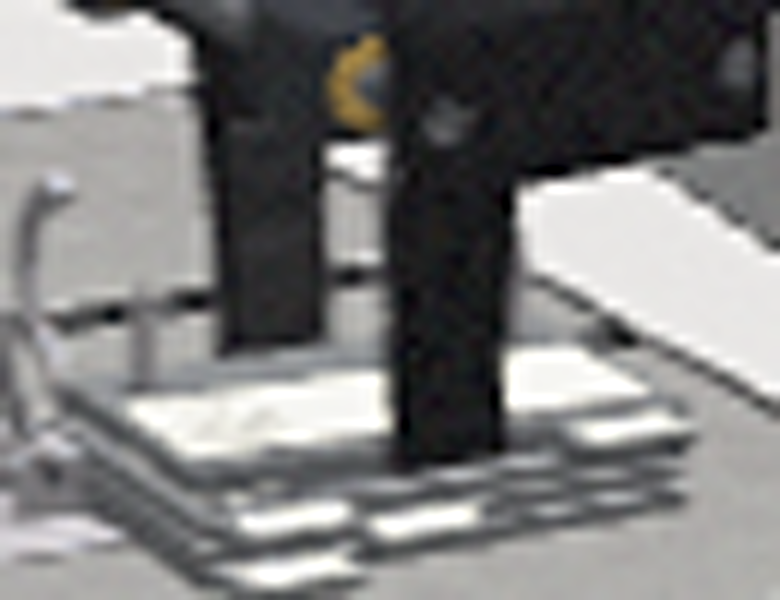

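{"name": "step_arm", "arguments": {
  "moves": [
    [1,[0,0,-0.15],0],
    [0.2,[0,0,0],0],
    [-0.4,[0,0,0],0],
    [-0.5,[0,0,0.1],0]
  ]
}}

```text
clock: 16.45
position: [581.1, -3.5, 0.8]
orientation: [[0.133, -0.99, 0.043], [-0.991, -0.133, 0.003], [0.003, -0.043, -0.999]]
force: [0.2, 0.5, 0.5]
gripper_width: 63.0
```

```bash
python3 st.py; python3 look.py 21
```

```text
16.45 [581.1  -3.5   0.8] ang -82.37 tilt [ 0.0435  0.0026 -0.9991] [0.16 0.46 0.51] 63.001962247714026
TCP in file -4.0071594912374575 -18.707050611143348 0.8129887977118764 file ang 7.790266135369587
```

View pics/s21d.png

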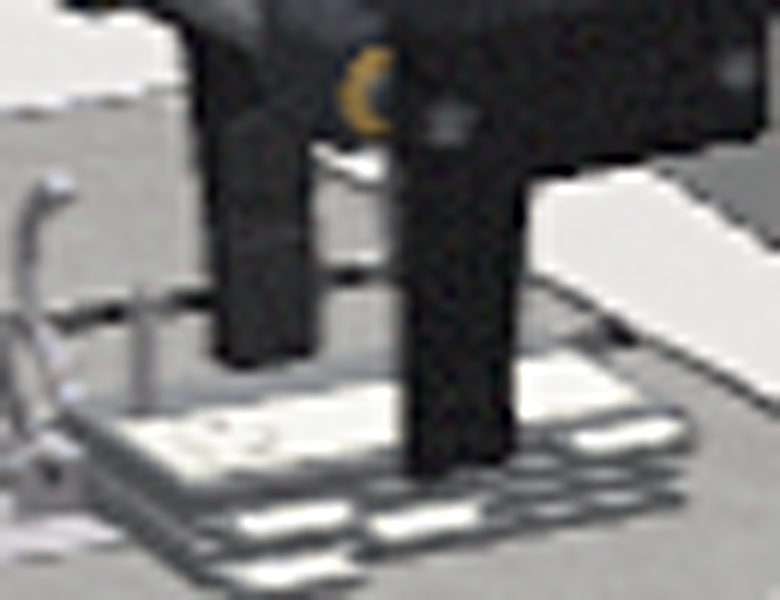

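View pics/t21c.png

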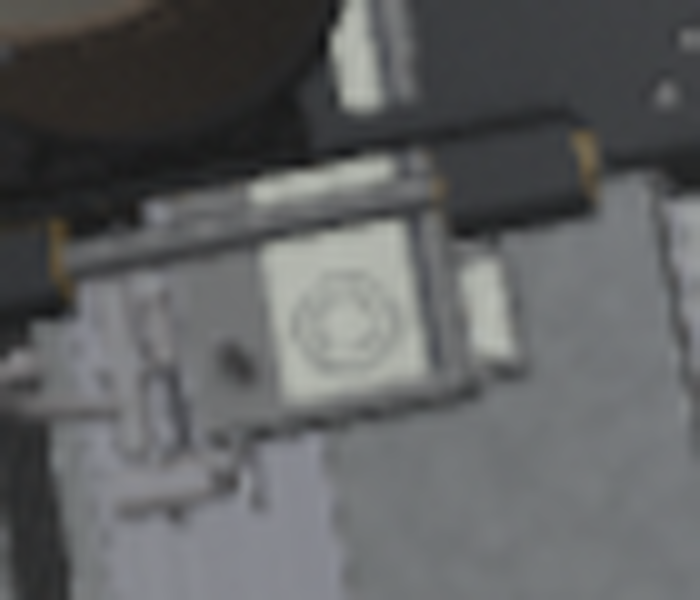

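{"name": "step_arm", "arguments": {
  "moves": [
    [-0.5,[0,0,0.1],0],
    [-0.5,[0,0,1],0],
    [-0.5,[0,0,3],0],
    [-0.5,[0,0,4],0],
    [-0.5,[0,0,3],0]
  ]
}}

```text
clock: 17.18
position: [579.3, -4.1, 114.5]
orientation: [[0.133, -0.99, 0.039], [-0.991, -0.133, 0.001], [0.004, -0.039, -0.999]]
force: [-0.2, 0.1, -0.4]
gripper_width: 65.3
```

{"name": "step_arm", "arguments": {
  "moves": [
    [-0.3,[-2.5,0.6,0],0],
    [-0.3,[-2.7,0.7,0],0],
    [-0.3,[-2.4,0.7,0],0],
    [-0.3,[0,0,0],0]
  ]
}}

```text
clock: 17.68
position: [504.4, 16.9, 121.5]
orientation: [[0.133, -0.99, 0.051], [-0.991, -0.133, 0.004], [0.003, -0.051, -0.999]]
force: [0.3, 0.2, -0.1]
gripper_width: 57.0
```

```bash
python3 st.py; python3 look.py 22
```

```text
17.675 [504.4  16.9 121.5] ang -82.36 tilt [ 0.0512  0.0043 -0.9987] [ 0.33  0.21 -0.13] 57.007857482258004
TCP in file -77.17462811680323 11.887131035478317 121.4587959765602 file ang 7.790266135369587
```

View pics/s22d.png

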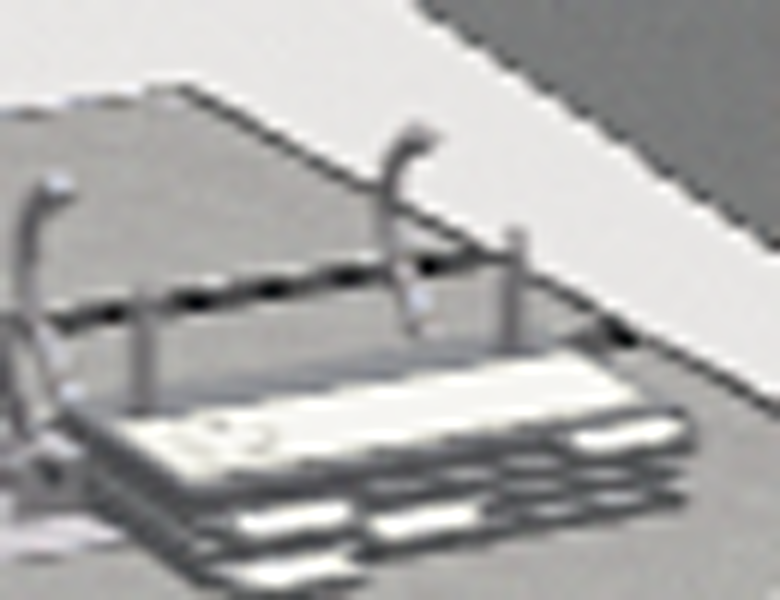

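View pics/t22c.png

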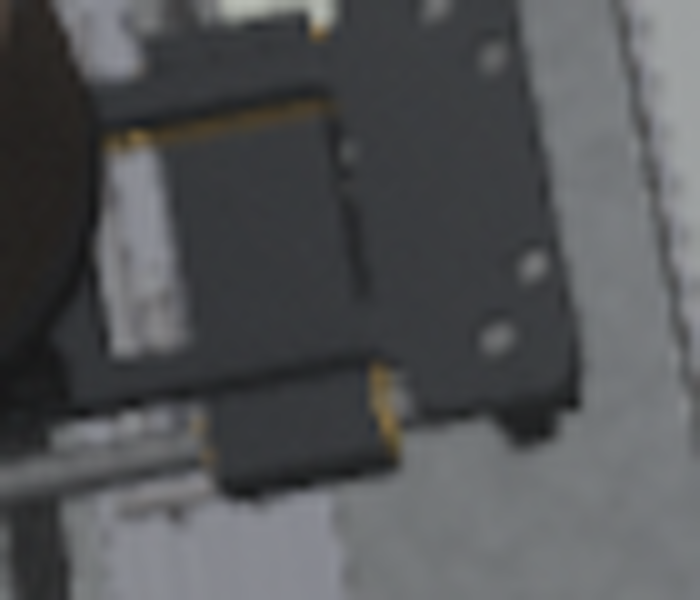

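{"name": "step_arm", "arguments": {
  "moves": [
    [-0.3,[0.1,0,-3],0],
    [-0.3,[0,0,-3],0],
    [-0.3,[0,0,-2],0],
    [-0.3,[0,0,0],0]
  ]
}}

```text
clock: 18.27
position: [512.8, 16.9, 40.7]
orientation: [[0.131, -0.99, 0.058], [-0.991, -0.131, 0.005], [0.003, -0.059, -0.998]]
force: [-0.8, -0.4, 1.0]
gripper_width: 56.3
```

```bash
python3 st.py; python3 -c "
from h import *
cam('side','s23.png')
a=cv2.imread('pics/s23.png');cv2.imwrite('pics/s23c.png',cv2.resize(a[130:230,210:330],None,fx=6,fy=6,interpolation=cv2.INTER_CUBIC))"
```

```text
18.275 [512.8  16.9  40.7] ang -82.45 tilt [ 0.0585  0.0051 -0.9983] [-0.79 -0.44  1.  ] 56.27528838755006
TCP in file -68.82673679842229 10.790698752325158 40.74632852790779 file ang 7.790266135369587
```

View pics/s23c.png

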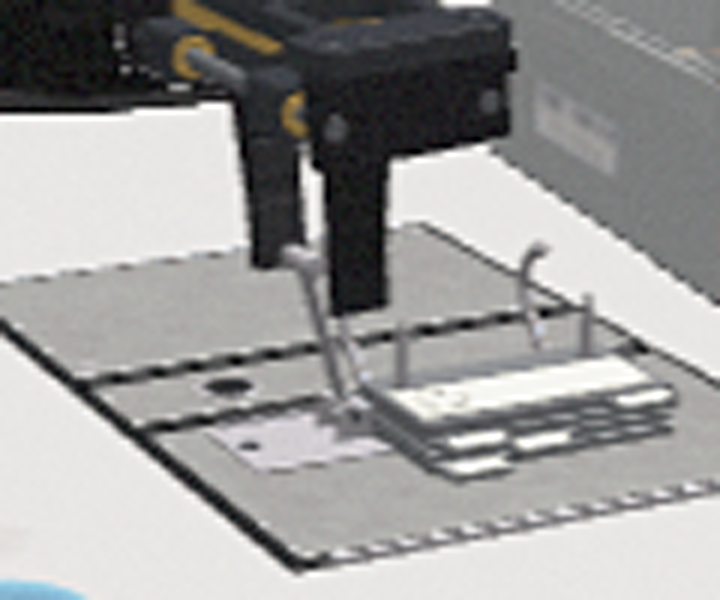

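{"name": "step_arm", "arguments": {
  "moves": [
    [-0.3,[-0.6,0.05,-0.6],0],
    [1,[-0.05,0,0],0],
    [1,[-0.05,0,-0.05],0],
    [1,[-0.05,0,-0.05],0],
    [1,[0,0,0],0]
  ],
  "force": 40
}}

```text
clock: 18.95
position: [508.3, 18.3, 37.2]
orientation: [[0.132, -0.989, 0.067], [-0.991, -0.132, 0.008], [0.001, -0.067, -0.998]]
force: [-0.5, 0.9, 0.4]
gripper_width: 24.5
```

```bash
python3 st.py; python3 -c "
from h import *
cam('side','s24.png')
a=cv2.imread('pics/s24.png');cv2.imwrite('pics/s24c.png',cv2.resize(a[130:230,210:330],None,fx=6,fy=6,interpolation=cv2.INTER_CUBIC))"
```

```text
18.95 [508.3  18.3  37.2] ang -82.41 tilt [ 0.0667  0.0075 -0.9977] [-0.48  0.86  0.38] 24.46154600492441
TCP in file -73.09230638897988 12.826765553072459 37.234005314493224 file ang 7.790266135369587
```

View pics/s24c.png

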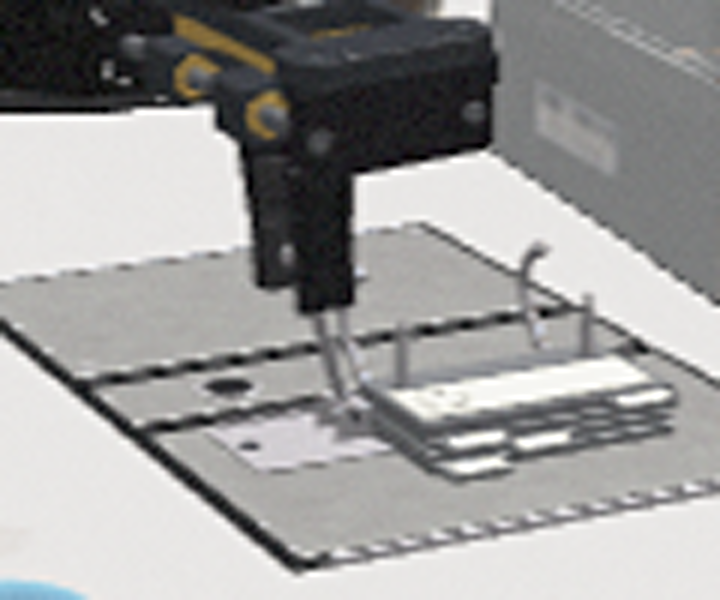

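{"name": "step_arm", "arguments": {
  "moves": [
    [1,[0,0,0],0],
    [1,[0,0,0],0],
    [1,[-0.9,-0.12,-0.35],0],
    [1,[-1.1,-0.15,-0.65],0],
    [1,[-0.95,-0.13,-0.85],0]
  ]
}}

```text
clock: 19.62
position: [497.6, 15.1, 31.5]
orientation: [[0.143, -0.984, 0.105], [-0.99, -0.143, 0.01], [0.005, -0.106, -0.994]]
force: [-6.8, -7.0, 38.7]
gripper_width: 18.9
```

```bash
python3 st.py; python3 -c "
from h import *
cam('side','s25.png')
a=cv2.imread('pics/s25.png');cv2.imwrite('pics/s25c.png',cv2.resize(a[130:230,210:330],None,fx=6,fy=6,interpolation=cv2.INTER_CUBIC))"
```

```text
19.625 [497.6  15.1  31.5] ang -81.75 tilt [ 0.1054  0.01   -0.9944] [-6.85 -7.04 38.71] 18.923721766798412
TCP in file -84.18882120487962 11.113787727198947 31.49851490762798 file ang 7.790266135369587
```

View pics/s25c.png

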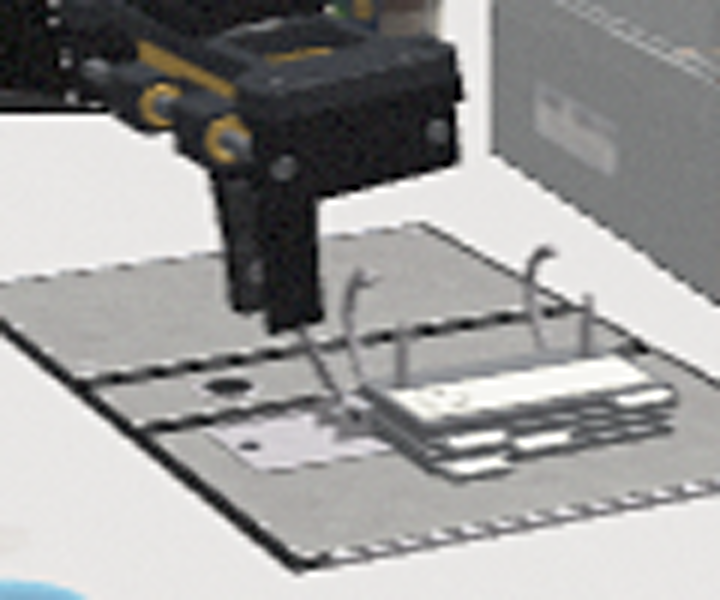

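{"name": "step_arm", "arguments": {
  "moves": [
    [1,[-1.4,-0.19,-0.1],0],
    [1,[-1.3,-0.18,-0.5],0]
  ]
}}

```text
clock: 19.92
position: [490.6, 15.1, 30.2]
orientation: [[0.15, -0.978, 0.148], [-0.989, -0.148, 0.021], [0.001, -0.149, -0.989]]
force: [25.2, -20.6, -13.3]
gripper_width: 18.7
```

```bash
python3 st.py
```

```text
19.925 [490.6  15.1  30.2] ang -81.38 tilt [ 0.1479  0.0214 -0.9888] [ 25.17 -20.6  -13.29] 18.654257526323786
TCP in file -91.14386688572343 11.992502379031958 30.249886904626585 file ang 7.790266135369587
```

{"name": "step_arm", "arguments": {
  "moves": [
    [1,[-0.7,-0.15,-0.9],0],
    [1,[-0.8,-0.12,-1.0],0]
  ]
}}

```text
clock: 20.18
position: [479.6, 12.5, 17.5]
orientation: [[0.151, -0.976, 0.158], [-0.989, -0.149, 0.023], [0.001, -0.16, -0.987]]
force: [-8.6, 1.0, 23.8]
gripper_width: 18.9
```

```bash
python3 st.py; python3 -c "
from h import *
cam('side','s26.png')
a=cv2.imread('pics/s26.png');cv2.imwrite('pics/s26c.png',cv2.resize(a[130:230,210:330],None,fx=6,fy=6,interpolation=cv2.INTER_CUBIC))"
```

```text
20.175 [479.6  12.5  17.5] ang -81.31 tilt [ 0.1585  0.0229 -0.9871] [-8.61  1.04 23.78] 18.885579269850535
TCP in file -102.35289014717063 10.919253570595503 17.51563152382532 file ang 7.790266135369587
```

View pics/s26c.png

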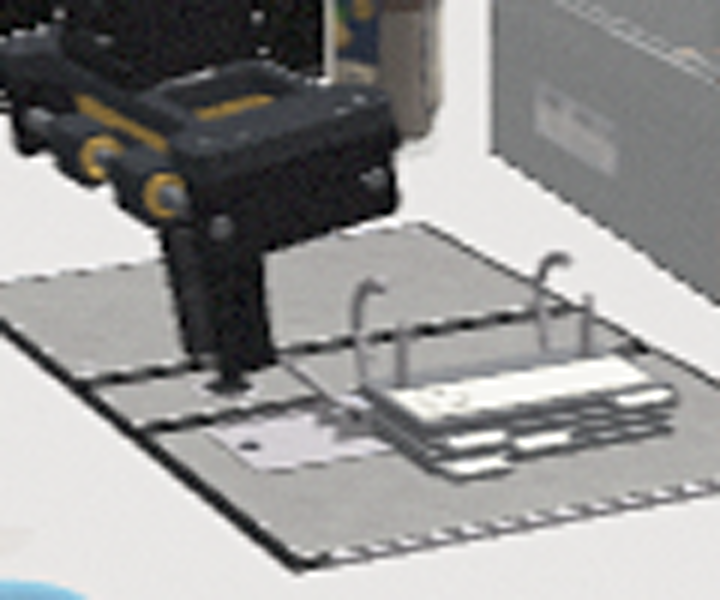

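{"name": "step_arm", "arguments": {
  "moves": [
    [1,[-0.75,-0.1,-0.85],0],
    [1,[-0.5,-0.07,-1.1],0]
  ]
}}

```text
clock: 20.48
position: [469.4, 11.3, 1.2]
orientation: [[0.152, -0.974, 0.168], [-0.988, -0.15, 0.026], [-0.0, -0.17, -0.985]]
force: [-4.0, -3.5, 7.9]
gripper_width: 19.0
```

```bash
python3 st.py
```

```text
20.475 [469.4  11.3   1.2] ang -81.25 tilt [ 0.1679  0.026  -0.9855] [-4.   -3.53  7.94] 18.955791994633437
TCP in file -112.64792258865107 11.154453835906747 1.2111534360492102 file ang 7.790266135369587
```

{"name": "step_arm", "arguments": {
  "moves": [
    [1,[-0.2,-0.03,-1.0],0],
    [1,[0,0,-0.4],0]
  ]
}}

```text
clock: 20.72
position: [464.8, 10.4, -12.9]
orientation: [[0.151, -0.975, 0.166], [-0.989, -0.149, 0.025], [-0.0, -0.168, -0.986]]
force: [-2.7, 1.5, 0.4]
gripper_width: 18.7
```

```bash
python3 st.py; python3 -c "
from h import *
cam('side','s27.png')
a=cv2.imread('pics/s27.png');cv2.imwrite('pics/s27c.png',cv2.resize(a[130:230,210:330],None,fx=6,fy=6,interpolation=cv2.INTER_CUBIC))"
```

```text
20.725 [464.8  10.4 -12.9] ang -81.31 tilt [ 0.1658  0.0254 -0.9858] [-2.66  1.52  0.43] 18.661790802551792
TCP in file -117.32926060215554 10.90181940848147 -12.906540321469963 file ang 7.790266135369587
```

View pics/s27c.png

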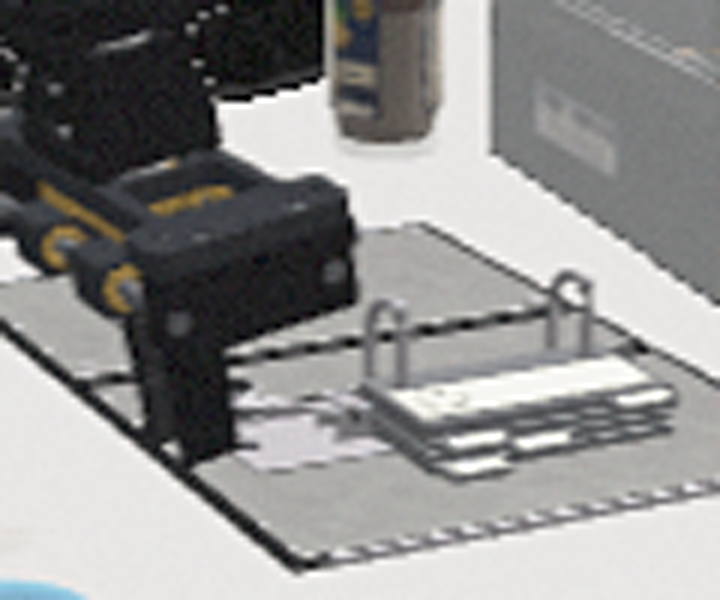

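{"name": "step_arm", "arguments": {
  "moves": [
    [1,[0,0,-0.15],0],
    [0.0,[0,0,0],0],
    [0.0,[0,0,0],0],
    [-0.1,[0,0,0],0]
  ]
}}

```text
clock: 21.28
position: [466.3, 11.2, -14.4]
orientation: [[0.152, -0.974, 0.167], [-0.988, -0.15, 0.026], [-0.0, -0.169, -0.986]]
force: [1.0, 0.2, -0.1]
gripper_width: 40.9
```

```bash
python3 st.py
```

```text
21.275 [466.3  11.2 -14.4] ang -81.27 tilt [ 0.1673  0.0261 -0.9856] [ 1.02  0.24 -0.13] 40.93228301033246
TCP in file -115.73160405374742 11.45247280423813 -14.358667566318644 file ang 7.790266135369587
```

{"name": "step_arm", "arguments": {
  "moves": [
    [-0.1,[-0.1,0,1],0],
    [-0.1,[-0.2,0,3],0],
    [-0.1,[-0.3,0,4],0],
    [-0.1,[-0.3,0,4],0],
    [-0.1,[-1,3,2],0]
  ]
}}

```text
clock: 21.9
position: [446.9, 40.6, 129.1]
orientation: [[0.148, -0.975, 0.165], [-0.989, -0.146, 0.025], [-0.001, -0.167, -0.986]]
force: [0.4, 0.1, -0.6]
gripper_width: 47.9
```

{"name": "step_arm", "arguments": {
  "moves": [
    [-0.1,[-1.5,5,0],0],
    [-0.1,[-1.5,5,0],0],
    [-0.1,[-1.5,5,0],0],
    [-0.1,[-1,5,0],0],
    [-0.1,[0,0,0],0]
  ]
}}

```text
clock: 22.52
position: [391.7, 249.8, 134.4]
orientation: [[0.149, -0.973, 0.176], [-0.989, -0.145, 0.035], [-0.009, -0.179, -0.984]]
force: [-0.4, 0.5, 0.8]
gripper_width: 47.8
```

```bash
python3 st.py; python3 -c "
from h import *
for n in('side','top'): cam(n,n+'9.png')
a=cv2.imread('pics/side9.png');cv2.imwrite('pics/e1.png',cv2.resize(a[160:230,220:330],None,fx=7,fy=7,interpolation=cv2.INTER_CUBIC))
a=cv2.imread('pics/top9.png');cv2.imwrite('pics/e2.png',cv2.resize(a[145:265,145:255],None,fx=5,fy=5,interpolation=cv2.INTER_CUBIC))
for n in('side','top'):
  for l in ['timer','salt_shaker','sauce_cup','lever_tip','ring_near','post_near','ring_far','post_far']:
    print(n,l,[(x['xy'],round(x['score'],2)) for x in models.tip_of(n,l)[:2]])
"
```

```text
22.525 [391.7 249.8 134.4] ang -81.42 tilt [ 0.1758  0.0351 -0.9838] [-0.39  0.5   0.76] 47.822337682291575
TCP in file -157.3162336407156 257.94275081879596 134.43828299476246 file ang 7.790266135369587
side timer [([380.5, 238.5], 0.83)]
side salt_shaker [([428.2, 275.9], 0.66)]
side sauce_cup [([205.6, 248.8], 0.7)]
side lever_tip [([243.9, 195.5], 0.61), ([287.0, 195.1], 0.43)]
side ring_near [([276.1, 182.4], 0.66), ([428.7, 276.8], 0.44)]
side post_near [([278.3, 184.6], 0.68)]
side ring_far [([286.8, 191.4], 0.6), ([308.1, 180.7], 0.53)]
side post_far [([310.4, 176.8], 0.63)]
top timer [([312.1, 141.8], 0.78), ([190.8, 162.2], 0.38)]
top salt_shaker [([380.2, 139.2], 0.62), ([183.3, 188.3], 0.37)]
top sauce_cup [([292.2, 294.5], 0.62)]
top lever_tip [([196.6, 239.0], 0.6), ([188.0, 162.0], 0.34)]
top ring_near [([196.5, 197.9], 0.5), ([199.9, 212.9], 0.47)]
top post_near [([194.4, 198.2], 0.83)]
top ring_far [([190.3, 163.7], 0.71), ([312.1, 143.0], 0.33)]
top post_far [([190.0, 162.7], 0.63)]
```

View pics/e1.png

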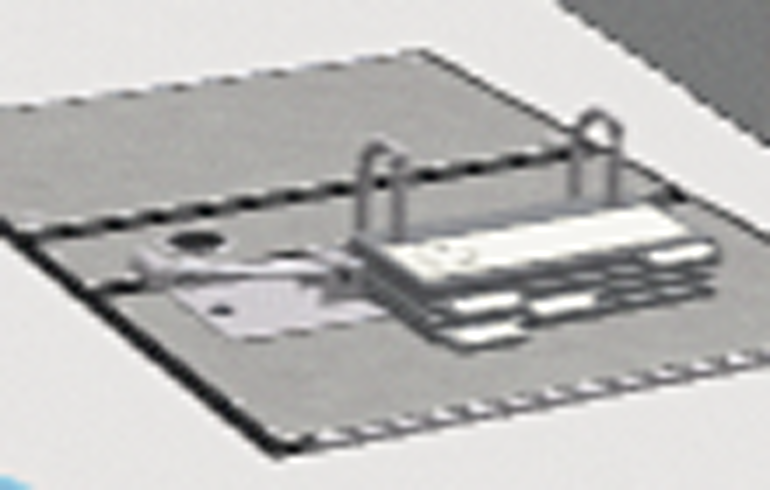

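View pics/e2.png

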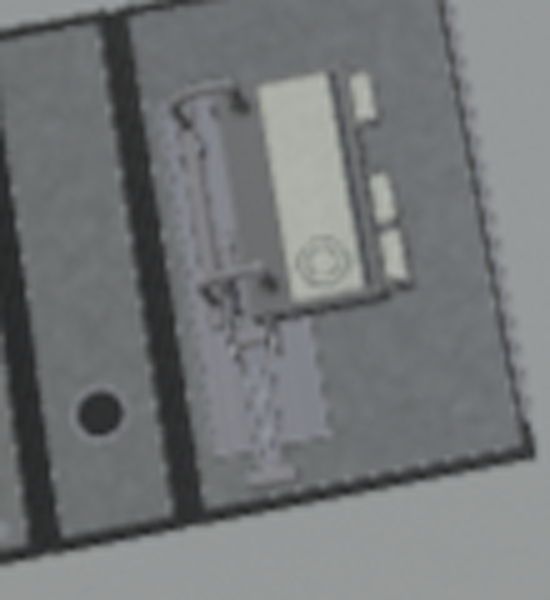

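View pics/side9.png

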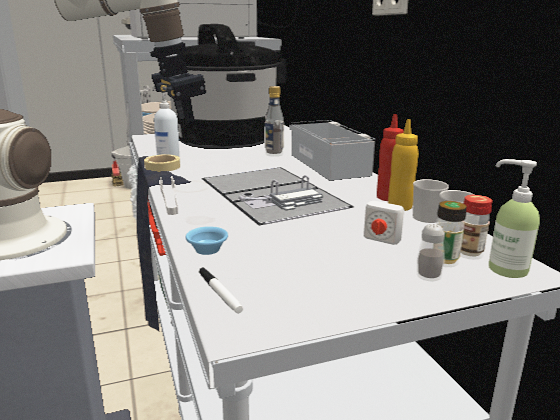

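The card lies flat on the stack, the rings and lever look exactly as they did when shut at the start (bead at about (241,197) in the side view), and the bystanders have not moved. I'm handing it in.

```bash
python3 -c "
from h import *
print(ticket.sign_off())"
```

```text
the job is handed in; nothing more can be done
None
```

The card is filed and I handed the job in at about 22.5 s. I pinched the lever's bead and lifted it until the rings stood fully open. I then set the card's holes over both posts with the tab outwards, let it settle flat on the stack and released it. Last, I brought the lever down by its bead until the rings snapped shut.

**Last checks (camera only; the hand-in reports no verdict):**
- Both arches are over their posts, and the lever bead is back at its starting place in both views.
- The card lies flat on the stack with both posts through its holes and its tab outwards like the others.
- The timer, salt shaker and sauce bowl moved by no more than about 2 px in either view, which is within the networks' scatter.
- The gripper is well clear of everything.

**What disagreed or went less smoothly:**
- **Tool height:** the reported TCP height read about 21 mm lower than where the fingertips showed in the camera. I worked to the camera.
- **Tool tilt:** the tool slowly tilted, to about 0.18 rad by the end. The moves gave no way to correct this.
- **Closing forces:** while I brought the lever down, the wrist force peaked at about 39 N in the readings between moves. That is below the 120 N wrist limit, and I saw no direct contact with the rings.

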